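# Top up the feed track of the cleat boring machine

### The job

Top up the boring machine's feed track: draw the sprung follower back by its T-handle until the thumb catch holds it, then take the one bevelled cleat out of the tray and stand it squarely in the track behind the two already there, bevels up like them, setting it down rather than dropping it. Then press the thumb catch so that the follower closes and pushes the new cleat up against the others. Let go of everything, keep the two cleats in the track standing, and leave the square blocks and everything else on the bench where they are.

Things in the scene. Friction and masses are not known exactly. Their poses are not given: they have to be found in the camera images.
- feeder: The bench boring machine, bolted down; its feed track runs along its y axis (x = 0). Origin: on the bench under the track. Base 110 mm wide, y -238 to +375; green motor at the +y end, 135 mm high. Parts are fed to +y against the front stop, a dark plate with its face at y = +140 mm. Two side rails from y = +140 to -20 mm, 72 mm apart inside up to z = 112 mm, then flaring to 88 mm at their tops, z = 124 mm.
- track_floor (a point): Point on the track floor (z = 45 mm), on the centre line, 110 mm behind the front stop: the middle of the free space when the follower is latched back.
- follower (a joint): Sprung follower: distance in m of its face behind the front stop; grows as it is pulled to -y of the feeder, end of travel 0.187. Reads 0.048 on two cleats, 0.072 on three. Spring 7 N at 0.05, 9.5 N at 0.175, plus a few N on the catch's ramp near the end; damper 40 N per m/s, so it closes in under a second. Past 0.176 the catch hooks by itself and then holds it at 0.175.
- follower_handle (a point): Middle of the follower's T-handle: a round black bar 16 mm in diameter and 50 mm long, lying across the track (along the feeder's x), centre 135 mm above the bench (11 mm above the rails' tops), on a post 16 x 10 mm. It is 62 mm behind the follower's face. Axes as the feeder's.
- follower_face (a point): Middle of the follower's face plate (62 mm wide, 8 mm thick, its top 98 mm above the bench), on its front surface. Axes as the feeder's.
- catch (a joint): Thumb catch, a pivoted pawl on the centre line at the rear end of the track: 0 at rest (hooked or idle), grows as its pad is pressed, end 0.42 rad. It lets the latched follower go at about 0.2 rad and springs back by itself.
- catch_pad (a point): Middle of the top of the catch's black rubber thumb pad, 34 x 34 mm, 92 mm above the bench at rest, 208 mm behind the feeder's origin (-y) on the centre line. It is pressed straight down: up to 12 N, lets go after 7 to 9 mm, stop at 16 mm. Free space above it. Axes tilt with the catch.
- cleat: The cleat to load: pine block 24 mm thick (x), 64 long (y), 60 high (z), upper corners bevelled (14 high, 12 wide), ends upright up to 46 mm, about 55 g, same both ways round. Origin: middle of its underside. Starts upright in any place of the tray's row, faces 3 mm from its neighbours: only its ends can be taken. In the track its x lies along the feeder's y, its ends 4 mm from the side rails.
- track_cleat_1: The foremost cleat in the track, like cleat, against the front stop; its x axis lies along the feeder's y. Origin: middle of its underside.
- track_cleat_2: The second cleat in the track, behind the first. Origin: middle of its underside.
- tray: Plywood tray, fixed to the bench at the left or the right: 124 (x) x 128 (y) mm, floor 8 mm thick, end boards at +-x 42 mm high and 56 mm wide, side walls at +-y 18 mm high. Four blocks stand in a row along its x, their lengths along y; 25 mm are free beyond the ends of the cleat. Origin: middle of its underside.
- screw_bin: Yellow open bin of screws, 120 x 115 x 60 mm high, fixed on the side where the tray is not. Origin: middle of its underside.
- sanding_block: Wood and cork sanding block, 115 (x) x 62 (y) x 32 mm high, on the bench in front of the track. Origin: middle of its underside.
- tape_measure: Black tape measure standing up, 70 x 40 x 66 mm. Origin: middle of its underside.
- glue_bottle: White glue bottle, 64 mm in diameter, 190 mm high. Origin: middle of its underside.
- drink_flask: Pale green steel flask, 74 mm in diameter, 240 mm high. Origin: middle of its underside.
- handscrew: Wooden handscrew clamp lying flat, two jaws 200 x 32 x 34 mm with crossing screws, 240 mm over the handles. Origin: middle of its underside.
- try_square: Try square lying flat at the right of the bench: stock 110 mm, blade 150 mm, 18 mm high. Origin: middle of the stock's underside.
- square_block_1: A plain square-cornered pine block in the tray's row: 24 mm thick (x), 54 mm long (y), 66 mm high, no bevels. To be left in the tray. Origin: middle of its underside.
- square_block_2: A plain square-cornered pine block in the tray's row: 24 mm thick (x), 54 mm long (y), 66 mm high, no bevels. To be left in the tray. Origin: middle of its underside.
- square_block_3: A plain square-cornered pine block in the tray's row: 24 mm thick (x), 54 mm long (y), 66 mm high, no bevels. To be left in the tray. Origin: middle of its underside.

How it is judged:
On the way, in this order (a step that is already met when the one before it is completed fails the run):
1. the follower is drawn back and the catch holds it, with the hand off (value of joint follower above 0.17 m and value of joint catch below 0.08 rad and contact force between the fingers and anything else below 0.2 N), for 0.2 s.
2. the cleat stands upright on the track floor behind the other two, let go, with the follower still held back (y of cleat in the frame of feeder between -0.02 and 0.094 m and x of cleat in the frame of feeder between -0.006 and 0.006 m and z of cleat in the frame of feeder between 0.041 and 0.05 m and angle between cleat's own z axis and vertical below 0.08 rad and angle between the x axis of cleat and the y axis of feeder, either way round below 0.12 rad and value of joint follower above 0.17 m and contact force between the fingers and cleat below 0.1 N and linear speed of cleat below 0.02 m/s), for 0.2 s.
At the end, for the whole second after the job is handed in: The follower has closed (67 to 79 mm) on three cleats standing square and upright on the track floor: the new one third, 60 mm behind the front stop, all within 6 mm and about 5 degrees; the catch is back at rest, nothing moves (value of joint follower between 0.067 and 0.079 m and y of cleat in the frame of feeder between 0.074 and 0.086 m and x of cleat in the frame of feeder between -0.006 and 0.006 m and z of cleat in the frame of feeder between 0.041 and 0.05 m and angle between each of cleat, track_cleat_1, track_cleat_2's own z axis and vertical below 0.08 rad and angle between the x axis of each of cleat, track_cleat_1, track_cleat_2 and the y axis of feeder, either way round below 0.12 rad and y of track_cleat_1 in the frame of feeder between 0.122 and 0.134 m and x of track_cleat_1 in the frame of feeder between -0.006 and 0.006 m and z of track_cleat_1 in the frame of feeder between 0.041 and 0.05 m and y of track_cleat_2 in the frame of feeder between 0.098 and 0.11 m and x of track_cleat_2 in the frame of feeder between -0.006 and 0.006 m and z of track_cleat_2 in the frame of feeder between 0.041 and 0.05 m and velocity of joint follower below 0.01 m/s and linear speed of cleat below 0.01 m/s and value of joint catch below 0.08 rad); the robot touches nothing.
It fails at once if the cleat is dropped (falls faster than 0.6 m/s, some 18 mm, out of the fingers) (linear speed of cleat above 0.6 m/s and contact force between the fingers and cleat below 0.05 N).
It fails at once if a square block is taken out or knocked over (moved 40 mm) (distance of any of square_block_1, square_block_2, square_block_3 from where it was at the start of the episode above 0.04 m).
It fails at once if another thing on the bench is shifted by 30 mm (distance of any of sanding_block, tape_measure, glue_bottle, drink_flask, handscrew, try_square from where it was at the start of the episode above 0.03 m).
It also fails if it takes over 72 s, if anything falls off the work surface, if the arm or the gripper's body presses on something with over 40 N, if the wrist force passes 120 N, or if a joint passes its speed limit or range.

### The arm

A 6-joint arm with a two-finger parallel gripper is mounted at the origin on the work surface. World frame = base frame: x ahead of the robot, y to its left, z up, the work surface at z = 0. Lengths are in m, angles in rad, forces in N, time in s.
With the tool pointing down it reaches from about 0.375 to 0.825 m from the base axis. Payload 5.5 kg.
Tool frame: the origin (TCP) lies at the very end of the fingers, on their centre line; the grasp point (between the pads) lies 19 mm behind it (bot.tcp_to_grasp is the distance from the TCP to the grasp point, in m); x points along the fingers, z is the direction in which the jaws open and shut, and the axes are right-handed (so a half turn about x gives the same grasp; the last joint's range is limited). The gripper opens to 85 mm and grips with 20 to 120 N. Pads are 22 mm wide; open, the fingers measure 114 mm over their backs; the gripper's body (76 mm by 85 mm) begins 54 mm behind the grasp point. The pads swing forward as they close: fully open they stand 13 mm farther back than shut.
Start: joints at [1.257, 0.314, -0.047, 1.21, 0, 1.571], TCP at [0.185, 0.571, 0.231] pointing down, gripper open.
Joint ranges: [-2.67, 2.67], [-0.69, 1.73], [-1.03, 1.25], [-2.08, 2.16], [-1.42, 1.45], [-3.14, 3.14]. Speed limits (rad/s): [2.39, 2.39, 3.01, 3.14, 3.14, 3.14].

### API

Orientations are given as a unit quaternion [w, x, y, z].
In Python, from plant import bot gives the robot as it stands.
- The arm moves only by the tool jog_arm, never from a script. Its argument "steps" is a list of rows, each a list of 6 numbers: the shift along the tool's x, y, z scaled (see below), then the turn, a rotation vector about the tool's x, y, z scaled (see below). A call has 1 to 12 rows; each row is the pose to reach, as a shift and turn from the pose commanded when the call began, along the tool's axes at that moment, turning the shorter way round; what a row does not reach only later rows make up. The controller multiplies each number of a shift by 0.1 m and each number of a turn by 180 degrees. A row lasts 1/10 s, in which the tool goes at most 50 mm and 8.59 degrees, less where a joint would pass 70% of its speed; a pose out of reach is approached as far as the arm can. A call with a number of a shift or a turn outside -1 to 1 is refused whole. A call with a gripper value outside its range is refused whole. "grip" is the gripper command: -1 is shut, 1 is fully open, values between are in proportion, set as the call begins (left out, the last holds). The fingers move at their own pace and stop on an object; "newtons" is the grip in N (left out, the last holds). Time passes only in rows, so rows that repeat a pose let the fingers close. It gives the time, the measured TCP pose, the force and the opening at its end, in the units of the state.
- bot.sense(): the state, without advancing time (a new reading comes with each control period).
- bot.snapshot(name): name is "scene" or "top" or "wrist"; returns the picture (420x560x3 uint8, red, green, blue); there is no depth.
- bot.camera_info(name): a dict with "K" (3x3 intrinsics, pixels), "k1" (the pictures are not rectified: a ray, as slopes to the right and down, at radius r is drawn at 1 + k1 r^2 times it, then the intrinsics apply), "xyz" and "rotation" of the camera in the world. Camera axes: x right, y up, looking along -z (the intrinsics and any distortion apply to the point x, -y, -z); pixel columns grow to the right and rows downward; lengths in m; the calibration is good to about 2 mm. A picture is of the moment at which its call begins: read the wrist's pose just before it. camera_info takes no time and is no camera call; for the wrist camera it gives the pose at the moment of the call.
- bot.hand_in(): hands the job in, once; it reports no verdict.
Trained networks look in the newest picture that a camera, given by its name, has taken for a name from the list of things; names that differ only in an ending like _2 or _b are one class to them, and where a whole thing is asked for, a point or a joint stands for the part that bears it (a point fixed in the world has none). Each returns a list of dicts, best first, with "confidence" (0 to 1); they miss things now and then, are a little off and sometimes report something else, mostly with a low value. They report only what shows in the picture. A call takes as long as a camera call.
- bot.recognise(camera, query): "centre" ([x, y, z] in m, in the coordinates of the camera as it stood for that picture, good to about 4 mm: the middle of the surface that is visible of it).
- bot.cut_out(camera, query): "region" (420x560 bool, what is visible of it).
- bot.landmark_of(camera, query): "centre" ([x, y, z] in m, in the coordinates of the camera as it stood for that picture, good to about 4 mm: a listed point, or the origin of a listed thing).
The state is a dict: "clock": time; "joint_pos": joint angles; "joint_vel": joint speeds; "tau": joint torques, N m; "tcp_pos": TCP position; "tcp_rot": TCP orientation; "force": force on the tool from outside, world axes, zero at the start; "ft_torque": the same for the moment, N m; "gripper_width": finger opening in m.
Only numpy, scipy, OpenCV 4.12 (cv2) and the standard library are available. Lean on these libraries where they do the work, as an engineer would, in place of code of your own. Each camera call takes 0.05 s, during which the arm holds its last target.

## Working session

There is one attempt and no reset: what is moved stays moved. The work goes in short steps, Python scripts to look and compute and a tool call to move; the robot and the scene stay as the last step left them, time stands still between calls to the robot, and variables do not carry over. Pictures are saved under pics/ and viewed, and the job is handed in when it is done.

Besides the shell and the picture viewer there is one more tool, called after "Emit:" by a JSON object that holds its "api" and its "payload", one argument or row to a line. jog_arm: Moves the arm, as the interface text tells. Shifts and turns lie within -1 to 1; 1 stands for 0.1 m of shift or 180 degrees of turn. Its arguments: {"type":"object","properties":{"steps":{"type":"array","items":{"type":"array","items":{"type":"number"}}},"grip":{"type":"number"},"newtons":{"type":"number"}},"required":["steps"]}

```bash
mkdir -p pics; ls; python3 - <<'E'
from plant import bot
import cv2
s=bot.sense(); print(s)
for n in ("scene","top","wrist"):
    im=bot.snapshot(n); cv2.imwrite(f"pics/{n}0.png",im[:,:,::-1])
    ci=bot.camera_info(n); print(n,ci)
E
```

```text
pics
{'clock': 0.0, 'joint_pos': array([ 1.25698592e+00,  3.14217234e-01, -4.80632035e-02,  1.21022566e+00,
       -1.13427384e-05,  1.57079709e+00]), 'joint_vel': array([ 5.91143100e-04, -8.13865802e-05,  4.56582575e-04,  1.27633631e-03,
        8.10750172e-05,  1.26511456e-03]), 'tau': array([-6.25345147e-04, -5.39588213e+01,  3.39751983e+01,  1.91848440e-02,
       -1.23343484e-04, -4.19400919e-06]), 'tcp_pos': array([0.18503495, 0.57014356, 0.23044681]), 'tcp_rot': array([ 0.57150222, -0.41608499,  0.57247547,  0.4153677 ]), 'force': array([-0.31381815,  0.72861489,  0.26034419]), 'ft_torque': array([-0.02151388,  0.06690156, -0.00244984]), 'gripper_width': 0.08553329794284167}
scene {'K': array([[516.461612  ,   0.        , 277.62155563],
       [  0.        , 516.461612  , 201.6900503 ],
       [  0.        ,   0.        ,   1.        ]]), 'k1': -0.12182097817431171, 'xyz': array([ 1.40547417, -0.44264582,  1.80902782]), 'rotation': array([0.82408486, 0.22516407, 0.13942602, 0.50074511])}
top {'K': array([[531.08172986,   0.        , 280.58838631],
       [  0.        , 531.08172986, 212.34011885],
       [  0.        ,   0.        ,   1.        ]]), 'k1': -0.06403646959954602, 'xyz': array([0.28719315, 0.02140788, 1.73360356]), 'rotation': array([ 0.71462256,  0.04776976, -0.05143224, -0.69597943])}
wrist {'K': array([[350.47464705,   0.        , 280.67949585],
       [  0.        , 350.47464705, 210.91525171],
       [  0.        ,   0.        ,   1.        ]]), 'k1': -0.010256773355927043, 'xyz': array([0.1142026 , 0.59408099, 0.37352596]), 'rotation': array([ 0.79985728, -0.11942427, -0.0859175 ,  0.58188002])}
```

View pics/scene0.png

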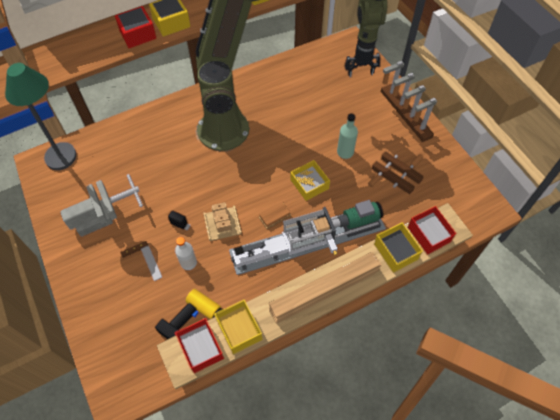

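View pics/top0.png

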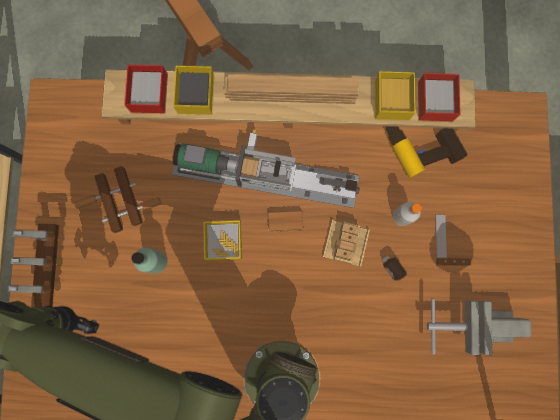

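View pics/wrist0.png

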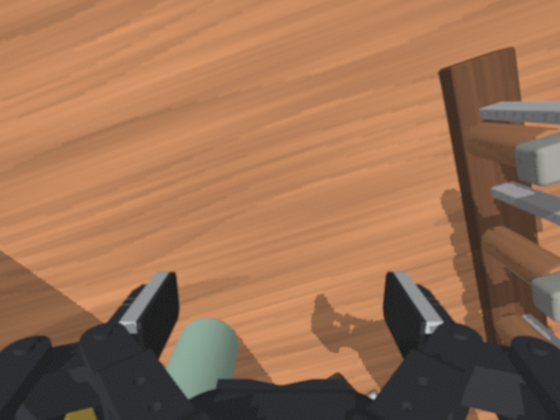

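```bash
cat > h.py <<'E'
import numpy as np, cv2
from scipy.spatial.transform import Rotation as R
from plant import bot
def Rq(q): return R.from_quat([q[1],q[2],q[3],q[0]])
def c2w(n,c,ci=None):
    ci=ci or bot.camera_info(n); return Rq(ci["rotation"]).apply(c)+ci["xyz"]
def w2p(n,p,ci=None):
    ci=ci or bot.camera_info(n); c=Rq(ci["rotation"]).inv().apply(np.asarray(p)-ci["xyz"])
    u=c[...,0]/-c[...,2]; v=-c[...,1]/-c[...,2]; f=1+ci["k1"]*(u*u+v*v); K=ci["K"]
    return np.stack([K[0,0]*u*f+K[0,2],K[1,1]*v*f+K[1,2]],-1)
def p2w(n,px,z,ci=None):
    ci=ci or bot.camera_info(n); K=ci["K"]
    d=(np.asarray(px,float)-[K[0,2],K[1,2]])/[K[0,0],K[1,1]]; u=d.copy()
    for _ in range(20): u=d/(1+ci["k1"]*(u**2).sum(-1,keepdims=True))
    ray=Rq(ci["rotation"]).apply(np.concatenate([u[...,:1],-u[...,1:],-np.ones_like(u[...,:1])],-1))
    return ci["xyz"]+ray*((z-ci["xyz"][2])/ray[...,2])[...,None] if ray.ndim>1 else ci["xyz"]+ray*((z-ci["xyz"][2])/ray[2])
E
python3 - <<'E'
from h import *
np.set_printoptions(precision=4,suppress=True)
for n in ("top","scene"):
    for q in ("feeder","follower_handle","catch_pad","track_floor","cleat","tray"):
        for r in bot.landmark_of(n,q)[:5]: print(n,q,r["confidence"],c2w(n,r["centre"]))
print(bot.sense()["clock"])
for n,(x0,x1,y0,y1) in {"top":(160,380,120,280),"scene":(160,400,170,290)}.items():
    im=bot.snapshot(n)[y0:y1,x0:x1]; cv2.imwrite(f"pics/{n}1.png",cv2.resize(im,None,fx=3.3,fy=3.3,interpolation=cv2.INTER_CUBIC)[:,:,::-1])
E
```

```text
top follower_handle 0.89 [0.6486 0.031  0.1331]
top catch_pad 0.77 [ 0.6116 -0.2057  0.0913]
top track_floor 0.78 [0.6502 0.0326 0.0499]
top cleat 0.73 [ 0.4248 -0.1919  0.0051]
top cleat 0.45 [ 0.4804 -0.2061  0.0091]
top cleat 0.4 [ 0.6127 -0.2046  0.0904]
top tray 0.74 [ 0.4378 -0.2028  0.0039]
scene feeder 0.74 [ 0.6405  0.0034 -0.0036]
scene follower_handle 0.57 [0.6485 0.0307 0.1364]
scene catch_pad 0.47 [ 0.6112 -0.2018  0.0921]
scene track_floor 0.36 [ 0.4253 -0.192   0.0074]
scene cleat 0.46 [ 0.4239 -0.1942  0.0104]
scene tray 0.88 [ 0.4297 -0.1963 -0.001 ]
0.75
```

View pics/top1.png

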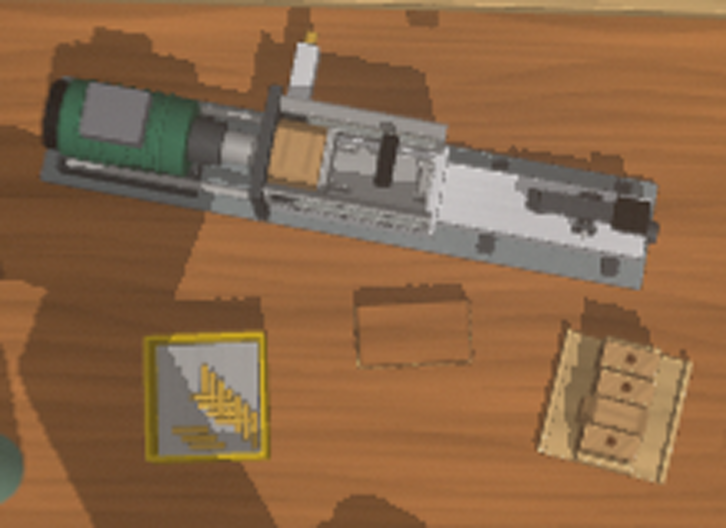

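View pics/scene1.png

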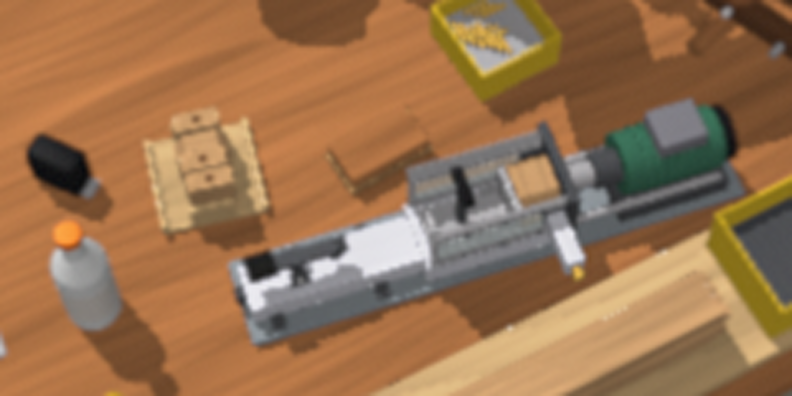

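```bash
cat >> h.py <<'E'
np.set_printoptions(precision=4,suppress=True)
def tgt(pos,jaw_deg):
    """tool down, jaw (tool z) at heading jaw_deg"""
    a=np.radians(jaw_deg); x=np.array([0,0,-1.]); z=np.array([np.cos(a),np.sin(a),0]); y=np.cross(z,x)
    return np.array(pos,float),R.from_matrix(np.stack([x,y,z],1))
def rel(pos,jaw_deg,p0=None,q0=None):
    s=bot.sense(); p0=s["tcp_pos"] if p0 is None else p0; r0=Rq(s["tcp_rot"] if q0 is None else q0)
    p,r=tgt(pos,jaw_deg)
    return r0.inv().apply(p-p0)/0.1,(r0.inv()*r).as_rotvec()/np.pi
E
python3 - <<'E'
from h import *
s=bot.sense(); m=Rq(s["tcp_rot"]).as_matrix(); print(m); print(np.degrees(np.arctan2(m[1,2],m[0,2])))
for j in (81.1,-98.9): print(rel((0.6486,0.031,0.30),j))
for q in ("drink_flask","glue_bottle","sanding_block","tape_measure","screw_bin"):
  for n in ("top","scene"):
    for r in bot.landmark_of(n,q)[:2]: print(n,q,r["confidence"],c2w(n,r["centre"]))
# tray/cleat
print(p2w("top",(345.8,244.8),0.068))
E
```

```text
[[ 0.0001 -0.9512  0.3087]
 [ 0.0001  0.3087  0.9512]
 [-1.     -0.      0.0001]]
72.0195476343008
(array([-0.6866, -6.0735, -3.703 ]), array([-0.0504,  0.    ,  0.    ]))
(array([-0.6866, -6.0735, -3.703 ]), array([ 0.9496,  0.    , -0.    ]))
top drink_flask 0.83 [ 0.3659  0.4184 -0.0011]
top drink_flask 0.53 [0.6612 0.1069 0.0477]
scene drink_flask 0.83 [ 0.3573  0.4209 -0.0027]
top glue_bottle 0.6 [ 0.5328 -0.3854  0.0014]
scene glue_bottle 0.67 [ 0.526  -0.3828  0.0028]
top sanding_block 0.64 [ 0.5032  0.0048 -0.0044]
top sanding_block 0.29 [ 0.6134 -0.2049  0.0949]
scene sanding_block 0.89 [0.5006 0.0007 0.0014]
top tape_measure 0.73 [ 0.357  -0.3543 -0.001 ]
top tape_measure 0.36 [ 0.6128 -0.2036  0.0897]
scene tape_measure 0.66 [ 0.3555 -0.3522 -0.0046]
scene tape_measure 0.45 [0.6443 0.0308 0.044 ]
top screw_bin 0.64 [0.4316 0.1995 0.004 ]
scene screw_bin 0.97 [ 0.4298  0.2029 -0.0045]
[ 0.4251 -0.192   0.068 ]
```

Emit:
{"api": "jog_arm", "payload": {
  "steps": [
    [-0.4,0,0,0,0,0],
    [-0.7,-0.3,-0.2,0,0,0],
    [-0.7,-0.7,-0.4,0,0,0],
    [-0.7,-1,-0.6,0,0,0]
  ]
}}

```text
clock: 1.75
tcp_pos: [0.2632, 0.4824, 0.3026]
tcp_rot: [0.573, -0.416, 0.571, 0.416]
force: [0.2, 0.8, 0.3]
gripper_width: 0.0858
```

Emit:
{"api": "jog_arm", "payload": {
  "steps": [
    [0,-0.4,-0.25,0,0,0],
    [0,-0.8,-0.5,0,0,0],
    [0,-1,-0.61,0,0,0]
  ]
}}

```text
clock: 2.05
tcp_pos: [0.3397, 0.3912, 0.3016]
tcp_rot: [0.573, -0.415, 0.572, 0.415]
force: [1.1, -0.2, -0.5]
gripper_width: 0.0852
```

Emit:
{"api": "jog_arm", "payload": {
  "steps": [
    [0,-0.4,-0.25,0,0,0],
    [0,-0.8,-0.5,0,0,0],
    [0,-1,-0.61,0,0,0]
  ]
}}

```text
clock: 2.35
tcp_pos: [0.4161, 0.3023, 0.3015]
tcp_rot: [0.573, -0.415, 0.572, 0.415]
force: [-0.9, 0.0, 0.1]
gripper_width: 0.0855
```

Emit:
{"api": "jog_arm", "payload": {
  "steps": [
    [0,-0.4,-0.25,0,0,0],
    [0,-0.8,-0.5,0,0,0],
    [0,-1,-0.61,0,0,0]
  ]
}}

```text
clock: 2.65
tcp_pos: [0.4925, 0.2134, 0.3014]
tcp_rot: [0.573, -0.415, 0.572, 0.415]
force: [0.5, 0.2, 0.9]
gripper_width: 0.0855
```

Emit:
{"api": "jog_arm", "payload": {
  "steps": [
    [0,-0.4,-0.25,0,0,0],
    [0,-0.8,-0.5,0,0,0],
    [0,-1,-0.61,0,0,0]
  ]
}}

```text
clock: 2.95
tcp_pos: [0.5688, 0.1243, 0.3011]
tcp_rot: [0.573, -0.415, 0.573, 0.415]
force: [-0.2, 0.2, 0.6]
gripper_width: 0.0848
```

```bash
python3 - <<'E'
from h import *
s=bot.sense(); print(s["clock"],s["tcp_pos"],s["joint_pos"])
im=bot.snapshot("wrist"); cv2.imwrite("pics/w2.png",im[:,:,::-1])
for q in ("follower_handle","track_floor","catch_pad","feeder","track_cleat_1","follower_face"):
    for r in bot.landmark_of("wrist",q)[:2]: print(q,r["confidence"],c2w("wrist",r["centre"]))
print(rel((0.6486,0.031,0.20),81.1))
E
```

```text
2.95 [0.5688 0.1243 0.3011] [ 0.2157  0.2625  0.0423  1.3502 -0.001   0.5322]
follower_handle 0.57 [0.6479 0.0302 0.1344]
track_floor 0.93 [0.6476 0.0383 0.0476]
track_floor 0.4 [ 0.6102 -0.1969  0.0899]
feeder 0.6 [ 0.6426  0.0062 -0.0002]
track_cleat_1 0.68 [0.655  0.1092 0.047 ]
track_cleat_1 0.67 [0.6606 0.1351 0.0449]
follower_face 0.68 [0.655  0.0954 0.0761]
(array([ 1.0142, -1.0822, -0.6713]), array([-0.05  ,  0.0001, -0.0001]))
```

View pics/w2.png

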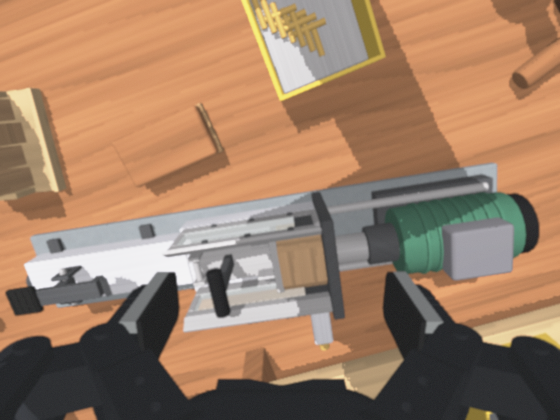

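```bash
python3 - <<'E'
from h import *
im=bot.snapshot("top")
a=p2w("top",(172.4,174.5),0.02); b=p2w("top",(353.9,207.9),0.02); d=a-b; print(a,b,np.degrees(np.arctan2(d[1],d[0])))
P=np.array([[.6606,.1351,.128],[.655,.1092,.104],[.6486,.031,.030],[.6485,.0307,.03],[.6479,.0302,.03],[.6116,-.2057,-.208],[.6112,-.2018,-.208]])
A=np.stack([P[:,2],np.ones(len(P))],1)
sol=[np.linalg.lstsq(A,P[:,i],rcond=None)[0] for i in (0,1)]; print(sol,np.degrees(np.arctan2(sol[1][0],sol[0][0])))
# model overlay check
g=np.radians(81.3); f=np.array([np.cos(g),np.sin(g)]); lx=np.array([f[1],-f[0]]); o=np.array([sol[0][1],sol[1][1]])
def F(x,y,z): return np.r_[o+lx*x+f*y,z]
for n in ("top","wrist"):
    im=bot.snapshot(n)[:,:,::-1].copy() ; sc=3 if n=="top" else 1
    im=cv2.resize(im,None,fx=sc,fy=sc,interpolation=cv2.INTER_CUBIC)
    def ln(*pts,c=(0,0,255)):
        q=(w2p(n,np.array(pts))*sc).astype(int); cv2.polylines(im,[q.reshape(-1,1,2)],False,c,1)
    ln(F(-.055,-.238,.0),F(.055,-.238,.0),F(.055,.375,.0),F(-.055,.375,.0),F(-.055,-.238,.0))
    for s in(-1,1): ln(F(.044*s,.14,.124),F(.044*s,-.02,.124),c=(255,0,0))
    ln(F(-.025,.03,.135),F(.025,.03,.135),c=(0,255,255))
    ln(F(-.017,-.225,.092),F(.017,-.225,.092),F(.017,-.191,.092),F(-.017,-.191,.092),F(-.017,-.225,.092),c=(0,255,0))
    if n=="top": im=im[380:650,500:1100]; im=cv2.resize(im,None,fx=1.3,fy=1.3)
    cv2.imwrite(f"pics/ov_{n}.png",im)
E
```

```text
[0.6458 0.3755 0.02  ] [ 0.5506 -0.2236  0.02  ] 80.96723786361163
[array([0.1467, 0.6425]), array([1.0004, 0.0032])] 81.65965454973319
```

View pics/ov_top.png

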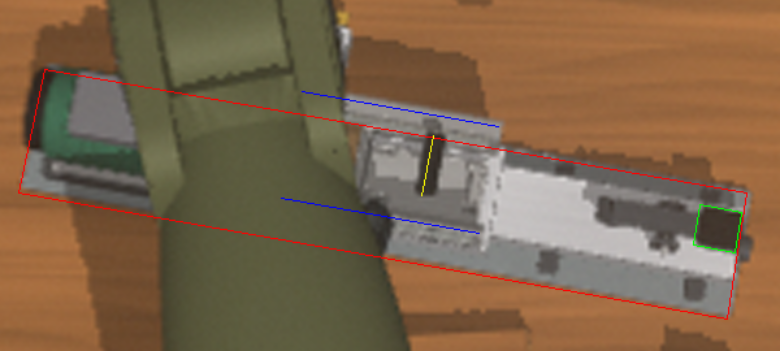

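View pics/ov_wrist.png

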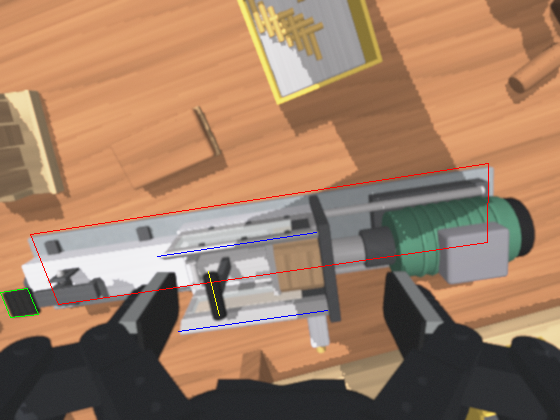

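Emit:
{"api": "jog_arm", "payload": {
  "steps": [
    [0.1,-0.4,-0.25,-0.02,0,0],
    [0.3,-0.8,-0.5,-0.05,0,0],
    [0.5,-1,-0.65,-0.05,0,0]
  ],
  "grip": 0.2,
  "newtons": 30
}}

```text
clock: 3.75
tcp_pos: [0.6439, 0.0332, 0.2512]
tcp_rot: [0.538, -0.461, 0.537, 0.459]
force: [-0.6, 0.0, 0.5]
gripper_width: 0.051
```

```bash
python3 - <<'E'
from h import *
s=bot.sense(); print(s["clock"],s["tcp_pos"],s["gripper_width"])
im=bot.snapshot("wrist"); cv2.imwrite("pics/w3.png",im[:,:,::-1])
for q in ("follower_handle","track_floor","catch_pad","track_cleat_1"):
    for r in bot.landmark_of("wrist",q)[:2]: print(q,r["confidence"],c2w("wrist",r["centre"]))
print(rel((0.6486,0.031,0.116),81.3))
E
```

```text
3.75 [0.6439 0.0332 0.2512] 0.05103695670982709
follower_handle 0.79 [0.6454 0.0319 0.1314]
track_floor 0.93 [0.6434 0.0341 0.0441]
catch_pad 0.58 [ 0.6061 -0.1995  0.0936]
track_cleat_1 0.83 [0.655  0.1048 0.0487]
track_cleat_1 0.75 [0.6606 0.1325 0.0415]
(array([ 1.3571, -0.0758, -0.0324]), array([-0.0014,  0.0002, -0.0001]))
```

View pics/w3.png

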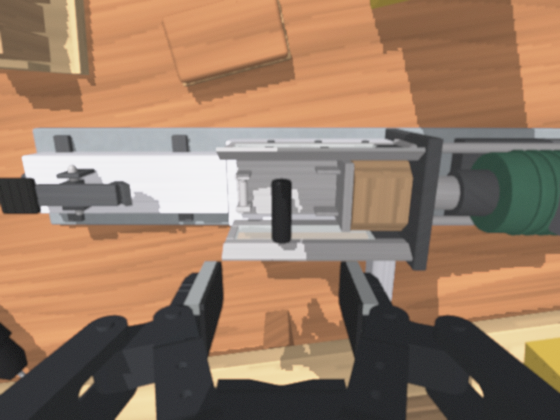

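```bash
python3 - <<'E'
from h import *
ci=bot.camera_info("wrist")
for px,z in [((281.5,211),.139),((283,182),.139),((281,241),.139),((219,156),.124),((416,153),.124),((416,243),.124),((223,243),.124),((20,195),.092),((345,190),.098),((408,155),.105),((409,228),.105),((352,228),.105),((354,158),.105)]:
    print(px,p2w("wrist",px,z,ci))
s=bot.sense();print(s["tcp_pos"], Rq(s["tcp_rot"]).as_matrix()[:,2])
E
```

```text
(281.5, 211) [0.6449 0.0361 0.139 ]
(283, 182) [0.6228 0.0407 0.139 ]
(281, 241) [0.6691 0.0319 0.139 ]
(219, 156) [ 0.5982 -0.0053  0.124 ]
(416, 153) [0.6194 0.1449 0.124 ]
(416, 243) [0.6943 0.1416 0.124 ]
(223, 243) [ 0.6694 -0.0168  0.124 ]
(20, 195) [ 0.608  -0.1949  0.092 ]
(345, 190) [0.647  0.0918 0.098 ]
(408, 155) [0.6236 0.1452 0.105 ]
(409, 228) [0.6879 0.1428 0.105 ]
(352, 228) [0.6801 0.0933 0.105 ]
(354, 158) [0.6192 0.1009 0.105 ]
[0.6416 0.0353 0.2517] [0.1557 0.9878 0.0005]
```

Emit:
{"api": "jog_arm", "payload": {
  "steps": [
    [0.4,-0.05,-0.02,0,0,0],
    [0.8,-0.05,-0.02,0,0,0],
    [1,-0.05,-0.02,0,0,0]
  ]
}}

```text
clock: 4.3
tcp_pos: [0.645, 0.0333, 0.1496]
tcp_rot: [0.537, -0.459, 0.538, 0.46]
force: [-0.7, 0.9, 0.4]
gripper_width: 0.0515
```

Emit:
{"api": "jog_arm", "payload": {
  "steps": [
    [0.2,0,0,0,0,0],
    [0.36,0,0,0,0,0],
    [0.36,0,0,0,0,0]
  ]
}}

```text
clock: 4.6
tcp_pos: [0.645, 0.0332, 0.1143]
tcp_rot: [0.537, -0.459, 0.538, 0.46]
force: [-0.6, -0.8, -0.4]
gripper_width: 0.0514
```

Emit:
{"api": "jog_arm", "payload": {
  "steps": [
    [0,0,0,0,0,0],
    [0,0,0,0,0,0],
    [0,0,0,0,0,0],
    [0,0,0,0,0,0]
  ],
  "grip": -1,
  "newtons": 30
}}

```text
clock: 5.0
tcp_pos: [0.6478, 0.0328, 0.1173]
tcp_rot: [0.539, -0.46, 0.536, 0.459]
force: [-0.4, 3.5, 6.5]
gripper_width: 0.0149
```

```bash
python3 - <<'E'
from h import *
s=bot.sense(); print(s["clock"],s["tcp_pos"],s["gripper_width"],s["force"])
im=bot.snapshot("wrist"); cv2.imwrite("pics/w4.png",im[:,:,::-1])
E
```

```text
5.0 [0.6478 0.0328 0.1173] 0.014893237495489505 [-0.4423  3.4555  6.5137]
```

View pics/w4.png

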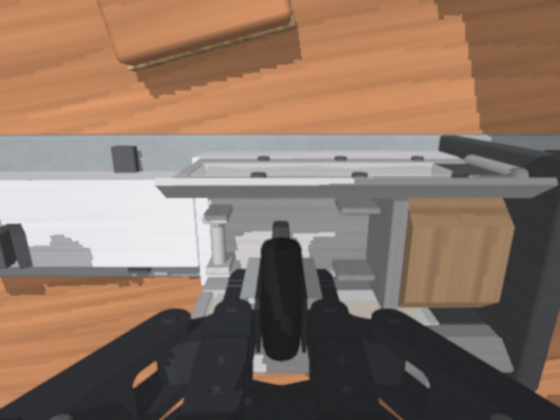

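Emit:
{"api": "jog_arm", "payload": {
  "steps": [
    [0,0,-0.1,0,0,0],
    [0,0,-0.2,0,0,0],
    [0,0,-0.3,0,0,0],
    [0,0,-0.4,0,0,0],
    [0,0,-0.5,0,0,0],
    [0,0,-0.6,0,0,0],
    [0,0,-0.7,0,0,0],
    [0,0,-0.8,0,0,0],
    [0,0,-0.9,0,0,0],
    [0,0,-1,0,0,0]
  ]
}}

```text
clock: 6.05
tcp_pos: [0.6327, -0.0635, 0.1173]
tcp_rot: [0.54, -0.459, 0.534, 0.461]
force: [0.4, 13.0, 6.0]
gripper_width: 0.0151
```

Emit:
{"api": "jog_arm", "payload": {
  "steps": [
    [0,0,-0.08,0,0,0],
    [0,0,-0.16,0,0,0],
    [0,0,-0.22,0,0,0],
    [0,0,-0.28,0,0,0],
    [0,0,-0.33,0,0,0],
    [0,0,-0.33,0,0,0],
    [0,0,-0.33,0,0,0]
  ]
}}

```text
clock: 6.75
tcp_pos: [0.6274, -0.097, 0.1173]
tcp_rot: [0.539, -0.459, 0.535, 0.46]
force: [0.3, 9.1, 5.9]
gripper_width: 0.0147
```

Emit:
{"api": "jog_arm", "payload": {
  "steps": [
    [0,0,0.02,0,0,0],
    [0,0,0.04,0,0,0],
    [0,0,0.04,0,0,0]
  ]
}}

```text
clock: 7.05
tcp_pos: [0.6281, -0.0928, 0.1173]
tcp_rot: [0.539, -0.459, 0.535, 0.46]
force: [0.1, 8.7, 8.0]
gripper_width: 0.0149
```

Emit:
{"api": "jog_arm", "payload": {
  "steps": [
    [0,0,0,0,0,0],
    [0,0,0,0,0,0],
    [0,0,0,0,0,0]
  ],
  "grip": 0.1
}}

```text
clock: 7.35
tcp_pos: [0.6264, -0.0961, 0.1153]
tcp_rot: [0.537, -0.459, 0.538, 0.459]
force: [-0.5, -0.3, -0.2]
gripper_width: 0.0469
```

Emit:
{"api": "jog_arm", "payload": {
  "steps": [
    [-0.2,0,0,0,0,0],
    [-0.6,0,0,0,0,0],
    [-0.9,0,0,0,0,0],
    [-0.9,0,0,0,0,0]
  ]
}}

```text
clock: 7.75
tcp_pos: [0.6292, -0.0966, 0.2103]
tcp_rot: [0.539, -0.461, 0.536, 0.457]
force: [-0.2, -0.8, 0.1]
gripper_width: 0.047
```

```bash
python3 - <<'E'
from h import *
s=bot.sense(); print(s["clock"],s["tcp_pos"],s["gripper_width"],s["force"])
im=bot.snapshot("wrist"); cv2.imwrite("pics/w5.png",im[:,:,::-1])
for q in ("follower_handle","catch_pad","track_cleat_1","track_floor"):
    for r in bot.landmark_of("wrist",q)[:2]: print(q,r["confidence"],c2w("wrist",r["centre"]))
E
```

```text
7.75 [ 0.6292 -0.0966  0.2103] 0.04700542072467493 [-0.1753 -0.797   0.0862]
follower_handle 0.62 [ 0.627  -0.0934  0.1276]
catch_pad 0.64 [ 0.6099 -0.1956  0.0852]
track_cleat_1 0.69 [0.6503 0.1058 0.04  ]
track_floor 0.78 [0.6453 0.0378 0.0429]
```

View pics/w5.png

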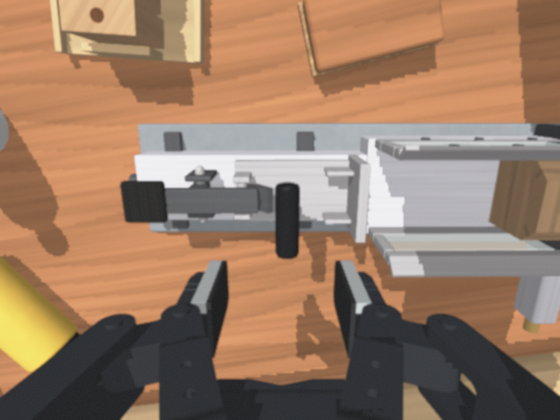

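Emit:
{"api": "jog_arm", "payload": {
  "steps": [
    [-0.1,0.4,-0.25,0,0,0],
    [-0.2,0.8,-0.5,0.028,0,0],
    [-0.2,0.93,-0.63,0.028,0,0]
  ],
  "grip": 0.8
}}

```text
clock: 8.3
tcp_pos: [0.5212, -0.1441, 0.225]
tcp_rot: [0.557, -0.434, 0.559, 0.435]
force: [0.1, 0.6, -1.0]
gripper_width: 0.0768
```

Emit:
{"api": "jog_arm", "payload": {
  "steps": [
    [0,0.4,-0.25,0,0,0],
    [0,0.8,-0.5,0,0,0],
    [0,0.98,-0.55,0,0,0],
    [0,0.98,-0.55,0,0,0],
    [0,0.98,-0.55,0,0,0]
  ]
}}

```text
clock: 8.8
tcp_pos: [0.4169, -0.1732, 0.225]
tcp_rot: [0.557, -0.435, 0.557, 0.435]
force: [0.0, 0.1, -0.8]
gripper_width: 0.0767
```

```bash
python3 - <<'E'
from h import *
s=bot.sense(); print(s["clock"],s["tcp_pos"],s["gripper_width"],s["force"])
im=bot.snapshot("wrist"); cv2.imwrite("pics/w6.png",im[:,:,::-1])
for q in ("cleat","tray","square_block_1"):
    for r in bot.landmark_of("wrist",q)[:4]: print(q,r["confidence"],c2w("wrist",r["centre"]))
print(rel((.425,-.192,.23),76))
E
```

```text
8.8 [ 0.4169 -0.1732  0.225 ] 0.07672481170654906 [ 0.0192  0.0973 -0.7841]
cleat 0.87 [ 0.4245 -0.1937  0.0084]
cleat 0.51 [ 0.6104 -0.197   0.0918]
tray 0.29 [ 0.4486 -0.2033  0.0099]
square_block_1 0.78 [ 0.449  -0.2032  0.0074]
square_block_1 0.7 [ 0.476  -0.2021  0.012 ]
square_block_1 0.67 [ 0.3965 -0.1887  0.0072]
square_block_1 0.59 [ 0.421  -0.1931  0.0086]
(array([-0.05  , -0.1194, -0.1678]), array([ 0.0003,  0.    , -0.    ]))
```

View pics/w6.png

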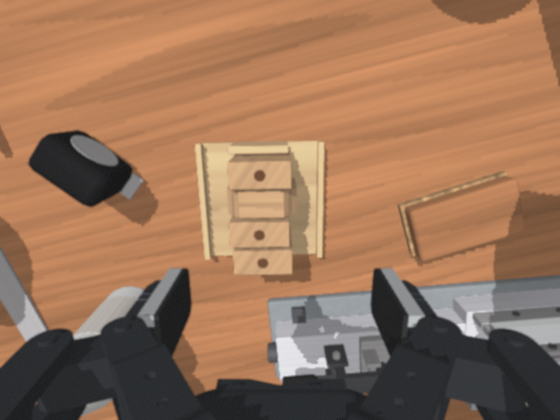

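```bash
python3 - <<'E'
from h import *
im=bot.snapshot("wrist"); c=im[130:290,180:340]; cv2.imwrite("pics/w6z.png",cv2.resize(c,None,fx=4.5,fy=3.7,interpolation=cv2.INTER_CUBIC)[:,:,::-1])
E
```

```text
(no output)
```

View pics/w6z.png

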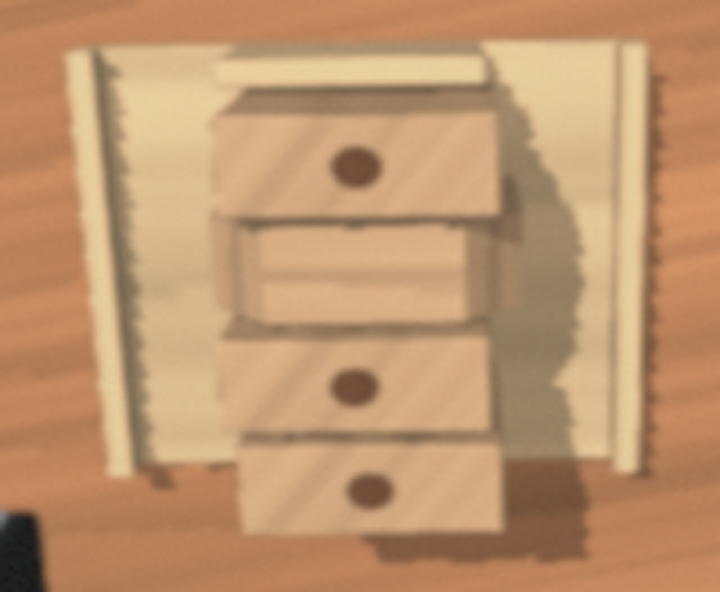

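```bash
python3 - <<'E'
from h import *
ci=bot.camera_info("wrist")
P=[p2w("wrist",(180+a/4.5,130+b/3.7),.068,ci) for a,b in ((260,229),(465,224),(466,321),(262,327))]
P=np.array(P);print(P,P.mean(0)); 
for d in (P[1]-P[0],P[2]-P[3]): print(np.degrees(np.arctan2(d[1],d[0])),np.linalg.norm(d))
Q=[p2w("wrist",(180+a/4.5,130+b/3.7),.074,ci) for a,b in ((215,112),(495,110),(225,335),(488,333),(245,440),(500,440))]
Q=np.array(Q);print(Q)
for i in (0,2,4): d=Q[i+1]-Q[i]; print(np.degrees(np.arctan2(d[1],d[0])),np.linalg.norm(d))
W=[p2w("wrist",(180+a/4.5,130+b/3.7),.018,ci) for a,b in ((85,50),(122,470),(634,42),(628,470))]
W=np.array(W);print(W.mean(0))
for i in (0,2): d=W[i]-W[i+1]; print(np.degrees(np.arctan2(d[1],d[0])),np.linalg.norm(d))
c=P.mean(0); 
for n in ("top",): print(w2p(n,c))
E
```

```text
[[ 0.4074 -0.2086  0.068 ]
 [ 0.4158 -0.1694  0.068 ]
 [ 0.4394 -0.175   0.068 ]
 [ 0.4311 -0.215   0.068 ]] [ 0.4234 -0.192   0.068 ]
77.82325172356674 0.04010555559324316
78.23602912183318 0.04084037137539646
[[ 0.3778 -0.2082  0.074 ]
 [ 0.39   -0.1573  0.074 ]
 [ 0.4295 -0.2214  0.074 ]
 [ 0.4415 -0.1711  0.074 ]
 [ 0.4565 -0.2251  0.074 ]
 [ 0.4689 -0.1752  0.074 ]]
76.56902385801389 0.05226215291466235
76.64302117287119 0.05166615420835923
76.0905531795235 0.05137382075639207
[ 0.4346 -0.1968  0.018 ]
166.4045208203107 0.1219324466616453
167.31738003307584 0.12401153020218302
[345.7974 245.3378]
```

```bash
python3 - <<'E'
from h import *
print(bot.sense()["tcp_pos"]);print(rel((.4245,-.192,.13),76.7))
E
```

```text
[ 0.4173 -0.1728  0.225 ]
(array([ 0.95  , -0.1163, -0.1691]), array([-0.0036,  0.    , -0.0001]))
```

Emit:
{"api": "jog_arm", "payload": {
  "steps": [
    [0.3,-0.12,-0.17,-0.004,0,0],
    [0.7,-0.12,-0.17,-0.004,0,0],
    [0.95,-0.12,-0.17,-0.004,0,0],
    [0.95,-0.12,-0.17,-0.004,0,0],
    [0.95,-0.12,-0.17,-0.004,0,0]
  ]
}}

```text
clock: 9.55
tcp_pos: [0.4242, -0.1922, 0.1305]
tcp_rot: [0.554, -0.439, 0.555, 0.439]
force: [-0.7, 0.2, 0.9]
gripper_width: 0.0771
```

```bash
python3 - <<'E'
from h import *
s=bot.sense(); print(s["tcp_pos"]);print(rel((.4245,-.192,.016),76.7))
im=bot.snapshot("wrist"); cv2.imwrite("pics/w7.png",im[:,:,::-1])
E
```

```text
[ 0.4242 -0.1922  0.1305]
(array([ 1.1447, -0.0039,  0.0025]), array([ 0.0002,  0.0001, -0.0003]))
```

View pics/w7.png

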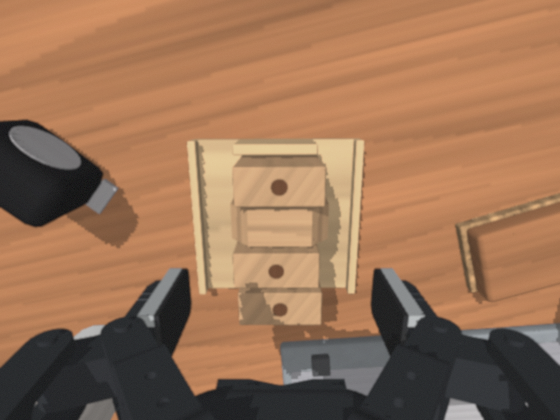

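```bash
python3 - <<'E'
from h import *
im=bot.snapshot("wrist"); c=im[140:330,180:370]; cv2.imwrite("pics/w7z.png",cv2.resize(c,None,fx=4,fy=3,interpolation=cv2.INTER_CUBIC)[:,:,::-1])
E
```

```text
(no output)
```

View pics/w7z.png

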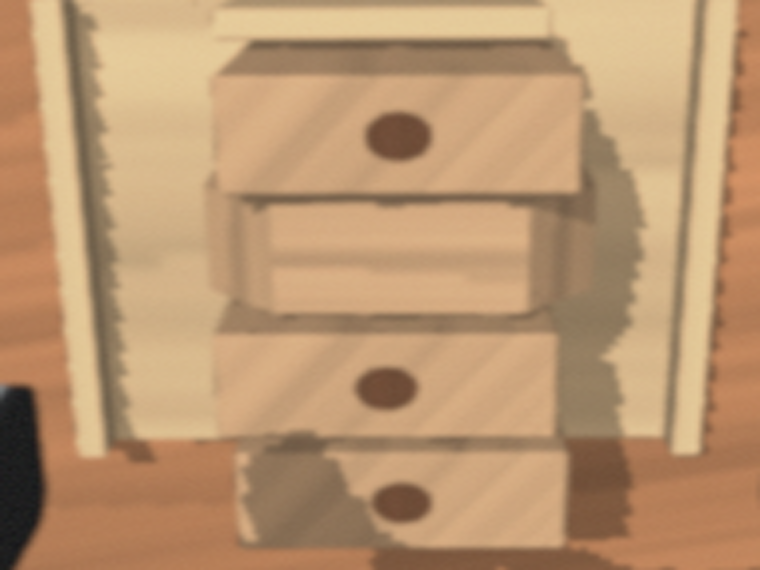

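```bash
python3 - <<'E'
from h import *
ci=bot.camera_info("wrist")
P=np.array([p2w("wrist",(180+a/4,140+b/3),.068,ci) for a,b in ((270,202),(529,202),(529,312),(272,314))])
print(P,P.mean(0)); 
for d in (P[1]-P[0],P[2]-P[3],P[2]-P[1]): print(np.degrees(np.arctan2(d[1],d[0])),np.linalg.norm(d))
E
```

```text
[[ 0.4072 -0.2089  0.068 ]
 [ 0.4163 -0.1701  0.068 ]
 [ 0.4401 -0.1751  0.068 ]
 [ 0.4312 -0.2149  0.068 ]] [ 0.4237 -0.1922  0.068 ]
76.77578979787958 0.03979700058019577
77.42162160370482 0.04081374277251915
-11.71908040016227 0.02428400229132299
```

Consistent (0.424, -0.192, 77°). Descending onto the cleat's ends.

Emit:
{"api": "jog_arm", "payload": {
  "steps": [
    [0.3,0,0,0,0,0],
    [0.6,0,0,0,0,0],
    [0.8,0,0,0,0,0],
    [1,0,0,0,0,0]
  ]
}}

```text
clock: 10.05
tcp_pos: [0.4255, -0.193, 0.0311]
tcp_rot: [0.555, -0.44, 0.554, 0.438]
force: [0.7, -0.4, -0.2]
gripper_width: 0.077
```

Emit:
{"api": "jog_arm", "payload": {
  "steps": [
    [0.08,0,0,0,0,0],
    [0.14,0,0,0,0,0],
    [0.14,0,0,0,0,0]
  ]
}}

```text
clock: 10.35
tcp_pos: [0.4245, -0.1926, 0.0168]
tcp_rot: [0.555, -0.439, 0.554, 0.438]
force: [0.3, -0.2, -0.1]
gripper_width: 0.0768
```

Emit:
{"api": "jog_arm", "payload": {
  "steps": [
    [0,0,0,0,0,0],
    [0,0,0,0,0,0],
    [0,0,0,0,0,0],
    [0,0,0,0,0,0]
  ],
  "grip": -1,
  "newtons": 30
}}

```text
clock: 10.75
tcp_pos: [0.4249, -0.1929, 0.0174]
tcp_rot: [0.555, -0.439, 0.554, 0.438]
force: [0.5, 0.9, 5.9]
gripper_width: 0.0633
```

```bash
python3 - <<'E'
from h import *
s=bot.sense(); print(s["clock"],s["tcp_pos"],s["gripper_width"],s["force"])
im=bot.snapshot("wrist"); cv2.imwrite("pics/w8.png",im[:,:,::-1])
E
```

```text
10.75 [ 0.4249 -0.1929  0.0174] 0.06332823354233504 [0.5281 0.9281 5.9353]
```

View pics/w8.png

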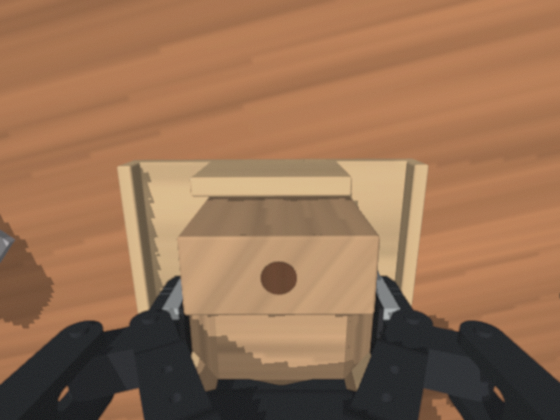

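Emit:
{"api": "jog_arm", "payload": {
  "steps": [
    [-0.1,0,0,0,0,0],
    [-0.25,0,0,0,0,0],
    [-0.5,0,0,0,0,0],
    [-0.8,0,0,0,0,0],
    [-1,0,0,0,0,0],
    [-1,0,0,0,0,0]
  ]
}}

```text
clock: 11.4
tcp_pos: [0.426, -0.1934, 0.1197]
tcp_rot: [0.555, -0.44, 0.554, 0.437]
force: [0.0, 0.2, -1.2]
gripper_width: 0.0637
```

```bash
python3 - <<'E'
from h import *
s=bot.sense(); print(s["clock"],s["tcp_pos"],s["gripper_width"],s["force"])
im=bot.snapshot("wrist"); cv2.imwrite("pics/w9.png",im[:,:,::-1])
print(rel((.43,-.05,.117),-9))
E
```

```text
11.4 [ 0.426  -0.1934  0.1197] 0.06369060229714532 [ 0.0278  0.2372 -1.2497]
(array([0.0086, 0.2808, 1.4023]), array([0.4761, 0.0006, 0.001 ]))
```

View pics/w9.png

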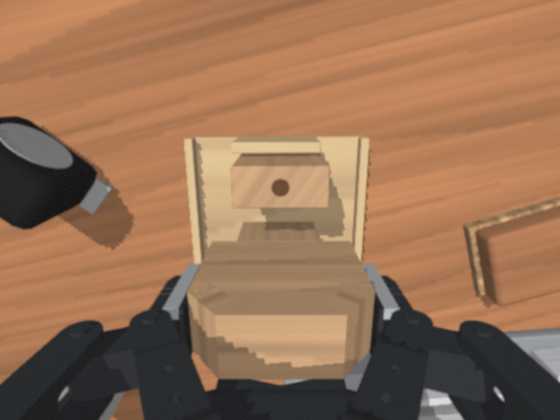

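Emit:
{"api": "jog_arm", "payload": {
  "steps": [
    [0,0.03,0.15,0.04,0,0],
    [0,0.08,0.4,0.08,0,0],
    [0,0.13,0.7,0.13,0,0],
    [0,0.2,1,0.17,0,0],
    [0,0.2,1,0.21,0,0],
    [0,0.2,1,0.26,0,0],
    [0,0.2,1,0.3,0,0],
    [0,0.2,1,0.34,0,0],
    [0,0.2,1,0.38,0,0],
    [0,0.2,1,0.43,0,0],
    [0,0.2,1,0.476,0,0],
    [0,0.2,1,0.476,0,0]
  ]
}}

```text
clock: 12.65
tcp_pos: [0.4264, -0.0903, 0.1153]
tcp_rot: [0.704, 0.056, 0.706, -0.055]
force: [0.7, -0.5, -0.6]
gripper_width: 0.0636
```

```bash
python3 - <<'E'
from h import *
s=bot.sense(); print(s["clock"],s["tcp_pos"],s["gripper_width"],s["force"])
im=bot.snapshot("wrist"); cv2.imwrite("pics/w10.png",im[:,:,::-1])
print(rel((.43,-.055,.03),-9))
E
```

```text
12.65 [ 0.4264 -0.0903  0.1153] 0.06361837679090715 [ 0.6809 -0.5223 -0.593 ]
(array([ 0.8546,  0.3538, -0.019 ]), array([ 0.0011, -0.0006, -0.    ]))
```

View pics/w10.png

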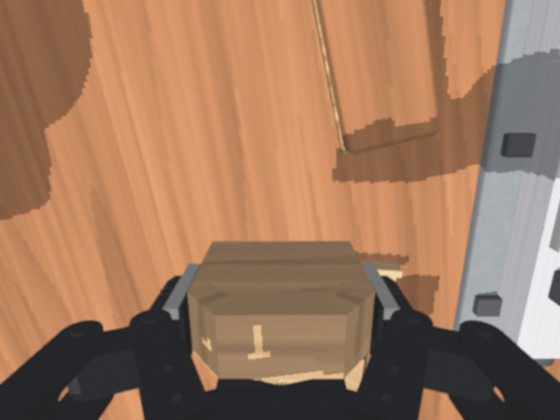

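Emit:
{"api": "jog_arm", "payload": {
  "steps": [
    [0.3,0.1,-0.06,0,0,0],
    [0.6,0.15,-0.06,0,0,0],
    [0.8,0.15,-0.06,0,0,0],
    [0.9,0.15,-0.06,0,0,0],
    [0.9,0.15,-0.06,0,0,0]
  ]
}}

```text
clock: 13.2
tcp_pos: [0.4224, -0.0745, 0.025]
tcp_rot: [0.704, 0.055, 0.706, -0.055]
force: [0.4, -0.4, -0.4]
gripper_width: 0.0636
```

```bash
python3 - <<'E'
from h import *
s=bot.sense(); print(s["clock"],s["tcp_pos"],s["gripper_width"],s["force"])
im=bot.snapshot("scene")
cv2.imwrite("pics/s11.png",cv2.resize(im[150:290,160:340],None,fx=4,fy=4,interpolation=cv2.INTER_CUBIC)[:,:,::-1])
E
```

```text
13.2 [ 0.4224 -0.0745  0.025 ] 0.06360048604401759 [ 0.3717 -0.3539 -0.4249]
```

View pics/s11.png

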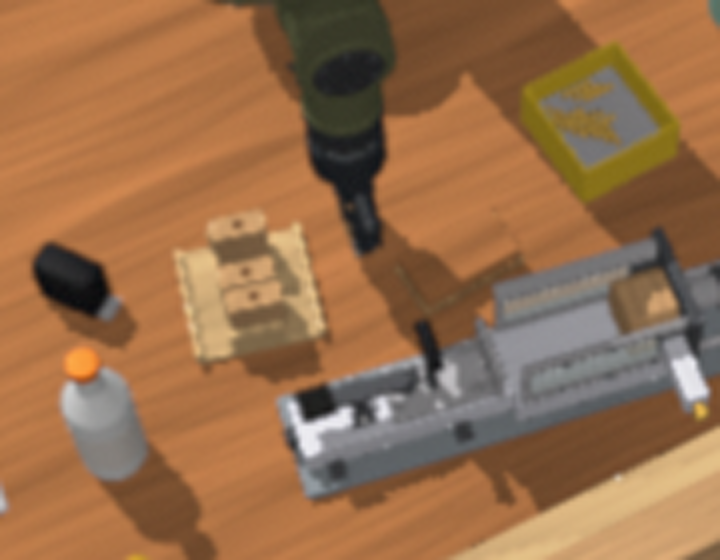

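Emit:
{"api": "jog_arm", "payload": {
  "steps": [
    [0.05,0,0,0,0,0],
    [0.1,0,0,0,0,0],
    [0.13,0,0,0,0,0],
    [0.15,0,0,0,0,0],
    [0.15,0,0,0,0,0]
  ]
}}

```text
clock: 13.75
tcp_pos: [0.4237, -0.0747, 0.0112]
tcp_rot: [0.705, 0.055, 0.705, -0.055]
force: [-0.2, -0.7, -0.6]
gripper_width: 0.0634
```

Emit:
{"api": "jog_arm", "payload": {
  "steps": [
    [0.02,0,0,0,0,0],
    [0.035,0,0,0,0,0],
    [0.035,0,0,0,0,0]
  ]
}}

```text
clock: 14.05
tcp_pos: [0.4242, -0.0748, 0.0094]
tcp_rot: [0.705, 0.055, 0.705, -0.055]
force: [-5.8, 1.6, 23.2]
gripper_width: 0.0637
```

Emit:
{"api": "jog_arm", "payload": {
  "steps": [
    [-0.02,0,0,0,0,0],
    [-0.02,0,0,0,0,0]
  ]
}}

```text
clock: 14.25
tcp_pos: [0.4243, -0.0748, 0.0102]
tcp_rot: [0.705, 0.055, 0.705, -0.055]
force: [-0.1, 0.9, -1.1]
gripper_width: 0.0635
```

Emit:
{"api": "jog_arm", "payload": {
  "steps": [
    [0,0,0,0,0,0],
    [0,0,0,0,0,0],
    [0,0,0,0,0,0]
  ],
  "grip": 0.85
}}

```text
clock: 14.55
tcp_pos: [0.4238, -0.0747, 0.0096]
tcp_rot: [0.705, 0.055, 0.705, -0.055]
force: [0.2, 0.6, 0.2]
gripper_width: 0.0793
```

Emit:
{"api": "jog_arm", "payload": {
  "steps": [
    [-0.2,0,0,0,0,0],
    [-0.6,0,0,0,0,0],
    [-1,0,0,0,0,0],
    [-1,0,0,0,0,0]
  ]
}}

```text
clock: 14.95
tcp_pos: [0.4276, -0.0754, 0.1144]
tcp_rot: [0.708, 0.055, 0.702, -0.056]
force: [0.7, 0.3, -0.2]
gripper_width: 0.0792
```

```bash
python3 - <<'E'
from h import *
s=bot.sense(); print(s["clock"],s["tcp_pos"],s["gripper_width"],s["force"])
im=bot.snapshot("wrist"); cv2.imwrite("pics/w12.png",im[:,:,::-1])
print(rel((.423,-.075,.11),81))
E
```

```text
14.95 [ 0.4276 -0.0754  0.1144] 0.07915048437676794 [ 0.6936  0.2696 -0.1984]
(array([ 0.0221, -0.0039, -0.0326]), array([-0.4999,  0.0013,  0.0014]))
```

View pics/w12.png

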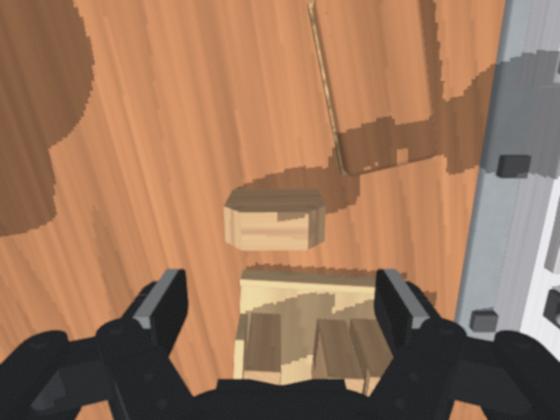

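Emit:
{"api": "jog_arm", "payload": {
  "steps": [
    [0,0,-0.03,-0.045,0,0],
    [0,0,-0.03,-0.09,0,0],
    [0,0,-0.03,-0.137,0,0],
    [0,0,-0.03,-0.183,0,0],
    [0,0,-0.03,-0.23,0,0],
    [0,0,-0.03,-0.275,0,0],
    [0,0,-0.03,-0.32,0,0],
    [0,0,-0.03,-0.365,0,0],
    [0,0,-0.03,-0.41,0,0],
    [0,0,-0.03,-0.455,0,0],
    [0,0,-0.03,-0.5,0,0],
    [0,0,-0.03,-0.5,0,0]
  ],
  "grip": 0.2
}}

```text
clock: 16.2
tcp_pos: [0.4198, -0.0741, 0.1085]
tcp_rot: [0.537, -0.459, 0.538, 0.46]
force: [0.4, 0.1, -0.8]
gripper_width: 0.0512
```

```bash
python3 - <<'E'
from h import *
s=bot.sense(); print(s["clock"],s["tcp_pos"],s["gripper_width"],s["force"])
im=bot.snapshot("wrist"); cv2.imwrite("pics/w13.png",im[:,:,::-1])
for r in bot.landmark_of("wrist","cleat")[:4]: print(r["confidence"],c2w("wrist",r["centre"]))
print(rel((.424,-.075,.016),81))
E
```

```text
16.2 [ 0.4198 -0.0741  0.1085] 0.05123372917044886 [ 0.4428  0.1071 -0.7616]
0.69 [ 0.4255 -0.0783 -0.0015]
0.61 [ 0.4482 -0.205   0.0073]
(array([ 0.9291, -0.0402, -0.0025]), array([-0.0009,  0.    , -0.0005]))
```

View pics/w13.png

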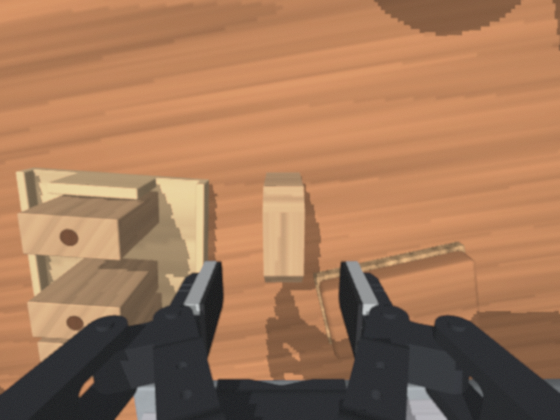

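```bash
python3 - <<'E'
from h import *
im=bot.snapshot("wrist"); c=im[160:300,230:340]; cv2.imwrite("pics/w13z.png",cv2.resize(c,None,fx=4,fy=4,interpolation=cv2.INTER_CUBIC)[:,:,::-1])
ci=bot.camera_info("wrist")
P=np.array([p2w("wrist",p,.060,ci) for p in ((264,209),(304,209),(303.5,263),(264.5,263))]); print(P,P.mean(0))
s=bot.sense(); print(s["clock"],s["tcp_pos"])
E
```

```text
[[ 0.4017 -0.0802  0.06  ]
 [ 0.4053 -0.0576  0.06  ]
 [ 0.4387 -0.0626  0.06  ]
 [ 0.435  -0.0857  0.06  ]] [ 0.4202 -0.0715  0.06  ]
16.35 [ 0.4203 -0.0742  0.1091]
```

View pics/w13z.png

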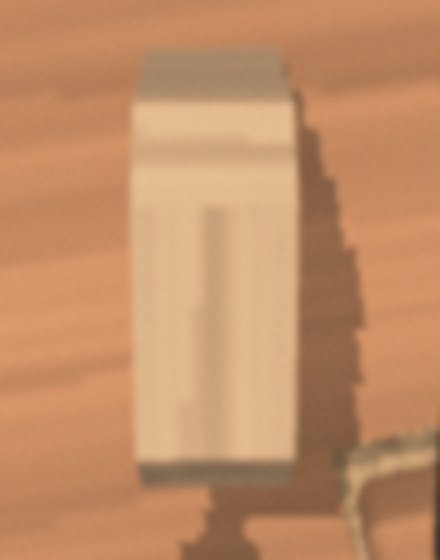

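Emit:
{"api": "jog_arm", "payload": {
  "steps": [
    [0.3,-0.04,0,0,0,0],
    [0.6,-0.04,0,0,0,0],
    [0.8,-0.04,0,0,0,0],
    [0.89,-0.04,0,0,0,0],
    [0.89,-0.04,0,0,0,0],
    [0.89,-0.04,0,0,0,0]
  ]
}}

```text
clock: 16.95
tcp_pos: [0.4253, -0.075, 0.0213]
tcp_rot: [0.538, -0.459, 0.538, 0.459]
force: [0.5, 0.1, 0.2]
gripper_width: 0.0513
```

```bash
python3 - <<'E'
from h import *
s=bot.sense(); print(s["clock"],s["tcp_pos"],s["gripper_width"],s["force"])
im=bot.snapshot("wrist"); cv2.imwrite("pics/w14.png",im[:,:,::-1])
E
```

```text
16.95 [ 0.4253 -0.075   0.0213] 0.05134617061432743 [0.5463 0.0672 0.1675]
```

View pics/w14.png

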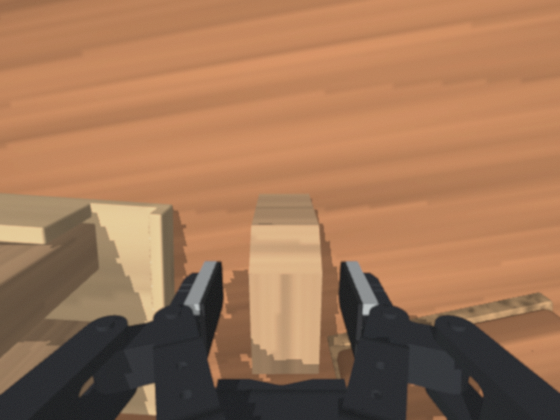

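Emit:
{"api": "jog_arm", "payload": {
  "steps": [
    [0,0,0.02,0,0,0],
    [0,0,0.02,0,0,0],
    [0,0,0.02,0,0,0],
    [0,0,0.02,0,0,0],
    [0,0,0.02,0,0,0]
  ],
  "grip": -1,
  "newtons": 35
}}

```text
clock: 17.5
tcp_pos: [0.426, -0.0729, 0.0216]
tcp_rot: [0.538, -0.46, 0.537, 0.459]
force: [-1.7, 1.2, 6.9]
gripper_width: 0.0234
```

```bash
python3 - <<'E'
from h import *
s=bot.sense(); print(s["clock"],s["tcp_pos"],s["gripper_width"],s["force"])
E
```

```text
17.5 [ 0.426  -0.0729  0.0216] 0.023361993041843283 [-1.6804  1.2056  6.9284]
```

Emit:
{"api": "jog_arm", "payload": {
  "steps": [
    [-0.1,0,0,0,0,0],
    [-0.3,0,0,0,0,0],
    [-0.6,0,0,0,0,0],
    [-1,0,0,0,0,0]
  ]
}}

```text
clock: 17.9
tcp_pos: [0.4235, -0.0727, 0.1212]
tcp_rot: [0.537, -0.458, 0.538, 0.46]
force: [1.2, -0.3, -0.9]
gripper_width: 0.0237
```

Emit:
{"api": "jog_arm", "payload": {
  "steps": [
    [-0.4,0,0,0,0,0],
    [-0.8,-0.2,0.1,0,0,0],
    [-1,-0.4,0.2,0,0,0],
    [-1,-0.4,0.2,0,0,0],
    [-1,-0.4,0.2,0,0,0]
  ]
}}

```text
clock: 18.4
tcp_pos: [0.4676, -0.0593, 0.2211]
tcp_rot: [0.537, -0.46, 0.538, 0.459]
force: [-1.0, 0.2, -0.9]
gripper_width: 0.0235
```

```bash
python3 - <<'E'
from h import *
s=bot.sense(); print(s["clock"],s["tcp_pos"],s["gripper_width"],s["force"])
im=bot.snapshot("wrist"); cv2.imwrite("pics/w15.png",im[:,:,::-1])
c=im[190:400,180:380]; cv2.imwrite("pics/w15z.png",cv2.resize(c,None,fx=3,fy=2.8,interpolation=cv2.INTER_CUBIC)[:,:,::-1])
print(rel((.647,.031,.22),81.1))
E
```

```text
18.4 [ 0.4676 -0.0593  0.2211] 0.023536776095431818 [-1.0364  0.2454 -0.9387]
(array([-0.0017, -1.6413,  1.1739]), array([-0.0004, -0.0001, -0.0006]))
```

View pics/w15z.png

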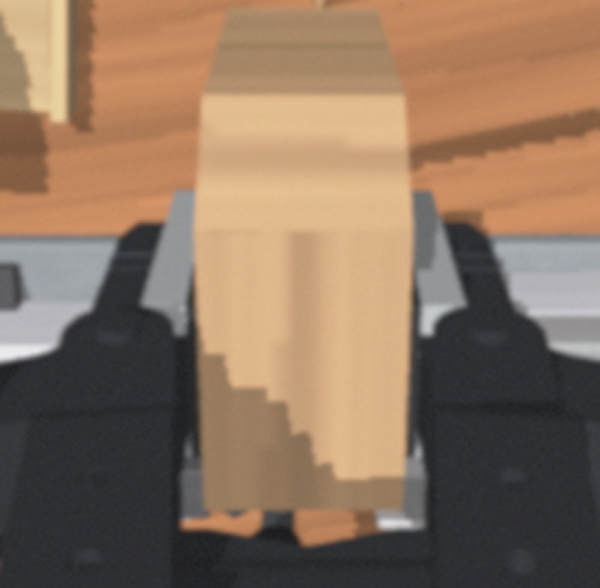

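View pics/w15.png

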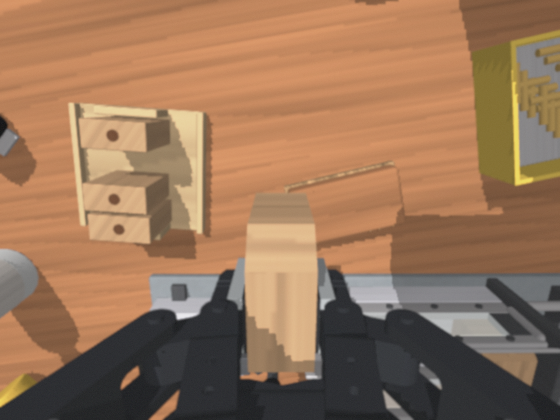

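```bash
python3 - <<'E'
from h import *
ci=bot.camera_info("wrist"); s=bot.sense(); r=Rq(s["tcp_rot"]); p=s["tcp_pos"]; zt=p[2]+.0384
def L(a,b,dz=0): return r.inv().apply(p2w("wrist",(180+a/3,190+b/2.8),zt-dz,ci)-p)*1000
for a,b,dz in ((303,230,0),(303,510,0),(303,94,.014),(304,10,.060)): print(a,b,L(a,b,dz))
print(L(198,230),L(412,230))
E
```

```text
303 230 [-38.3597  21.7474   0.8007]
303 510 [-38.4346 -18.353    0.8365]
303 94 [-24.3372  33.8325   0.798 ]
304 10 [21.6619 33.3352  0.9859]
[-38.3562  21.7344 -10.7301] [-38.3634  21.756   12.7693]
```

Emit:
{"api": "jog_arm", "payload": {
  "steps": [
    [0,-0.2,0.15,0,0,0],
    [0,-0.5,0.4,0,0,0],
    [0,-0.85,0.65,0,0,0],
    [0,-0.85,0.65,0,0,0]
  ]
}}

```text
clock: 18.85
tcp_pos: [0.5639, -0.0068, 0.2185]
tcp_rot: [0.537, -0.459, 0.537, 0.46]
force: [0.2, -0.5, -0.6]
gripper_width: 0.024
```

Emit:
{"api": "jog_arm", "payload": {
  "steps": [
    [0,-0.2,0.15,0,0,0],
    [0,-0.5,0.3,0,0,0],
    [0,-0.7,0.43,0,0,0],
    [0,-0.79,0.5,0,0,0],
    [0,-0.79,0.5,0,0,0],
    [0,-0.79,0.5,0,0,0],
    [0,-0.79,0.5,0,0,0]
  ]
}}

```text
clock: 19.55
tcp_pos: [0.6464, 0.028, 0.2207]
tcp_rot: [0.537, -0.459, 0.538, 0.459]
force: [1.1, 0.1, 0.3]
gripper_width: 0.0234
```

```bash
python3 - <<'E'
from h import *
s=bot.sense(); print(s["clock"],s["tcp_pos"],s["gripper_width"],s["force"],Rq(s["tcp_rot"]).as_matrix()[:,2])
im=bot.snapshot("wrist"); cv2.imwrite("pics/w16.png",im[:,:,::-1])
c=im[100:300,80:480]; cv2.imwrite("pics/w16z.png",cv2.resize(c,None,fx=2,fy=2.8,interpolation=cv2.INTER_CUBIC)[:,:,::-1])
for q in ("track_floor","follower_face","track_cleat_1"):
  for r in bot.landmark_of("wrist",q)[:2]: print(q,r["confidence"],c2w("wrist",r["centre"]))
E
```

```text
19.55 [0.6464 0.028  0.2207] 0.02341003254177653 [1.1306 0.0923 0.2785] [ 0.1566  0.9877 -0.0004]
track_floor 0.69 [0.6481 0.0338 0.0481]
track_floor 0.28 [ 0.6287 -0.0908  0.1366]
follower_face 0.84 [ 0.6397 -0.0334  0.0746]
follower_face 0.64 [0.644  0.031  0.1989]
track_cleat_1 0.83 [0.6612 0.1337 0.0452]
track_cleat_1 0.71 [0.6603 0.1068 0.0458]
```

View pics/w16.png

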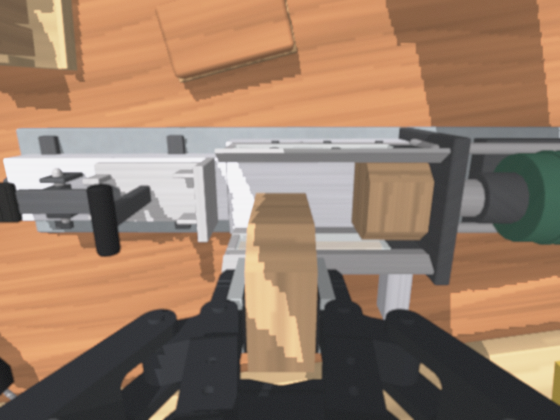

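View pics/w16z.png

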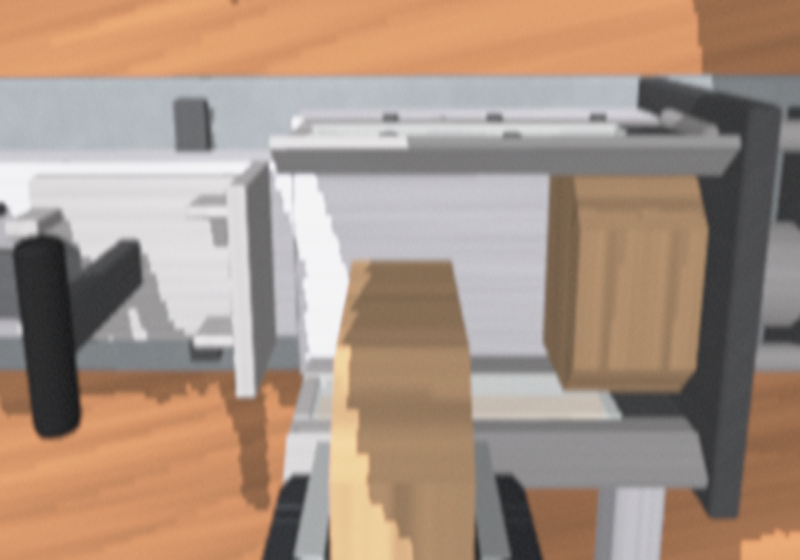

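```bash
python3 - <<'E'
from h import *
ci=bot.camera_info("wrist"); s=bot.sense(); r=Rq(s["tcp_rot"]); p=s["tcp_pos"]; print(p)
def L(a,b,z): return r.inv().apply(p2w("wrist",(80+a/2,100+b/2.8),z,ci)-p)*1000
for a,b,z in ((500,138,.124),(500,172,.112),(500,420,.112),(500,487,.124),(690,138,.124),(690,172,.112),(690,420,.112),(690,487,.124),
  (635,222,.105),(635,368,.105),(635,390,.105),(635,176,.091),(690,375,.105)): print(a,b,z,L(a,b,z))
for a,b,z in ((243,185,.098),(245,395,.098),(20,345,.135),(57,435,.135)): print(a,b,z,L(a,b,z))
E
```

```text
[0.6473 0.0282 0.2212]
500 138 0.124 [97.1796 45.4695 34.1577]
500 172 0.112 [109.1824  35.3178  36.189 ]
500 420 0.112 [109.2014 -33.7888  39.0648]
500 487 0.124 [ 97.2054 -48.2561  38.0631]
690 138 0.124 [97.1803 45.5789 98.8906]
690 172 0.112 [109.1831  35.4216 104.8391]
690 420 0.112 [109.2023 -33.7806 113.1911]
690 487 0.124 [ 97.2063 -48.2782 110.2329]
635 222 0.105 [116.187   20.818   88.5821]
635 368 0.105 [116.1985 -20.9596  92.6655]
635 390 0.105 [116.2004 -27.5922  93.3175]
635 176 0.091 [130.1842  30.9927  92.0616]
690 375 0.105 [116.1994 -23.0545 114.6461]
243 185 0.098 [123.1829  29.517  -59.9035]
245 395 0.098 [123.1998 -32.0253 -63.0932]
20 345 0.135 [  86.1913   -4.0237 -131.466 ]
57 435 0.135 [  86.1981  -28.2211 -122.0529]
```

Emit:
{"api": "jog_arm", "payload": {
  "steps": [
    [0.2,-0.025,0,0,0,0],
    [0.5,-0.025,0,0,0,0],
    [0.65,-0.025,0,0,0,0],
    [0.65,-0.025,0,0,0,0],
    [0.65,-0.025,0,0,0,0],
    [0.65,-0.025,0,0,0,0]
  ]
}}

```text
clock: 20.35
tcp_pos: [0.6511, 0.0282, 0.1574]
tcp_rot: [0.538, -0.46, 0.537, 0.459]
force: [-0.3, 0.1, -0.8]
gripper_width: 0.0235
```

```bash
python3 - <<'E'
from h import *
s=bot.sense(); print(s["clock"],s["tcp_pos"],s["gripper_width"],s["force"],Rq(s["tcp_rot"]).as_matrix()[:,2])
im=bot.snapshot("wrist"); cv2.imwrite("pics/w17.png",im[:,:,::-1])
E
```

```text
20.35 [0.6511 0.0282 0.1574] 0.023450153942320483 [-0.2624  0.0751 -0.8403] [0.1561 0.9877 0.0004]
```

View pics/w17.png

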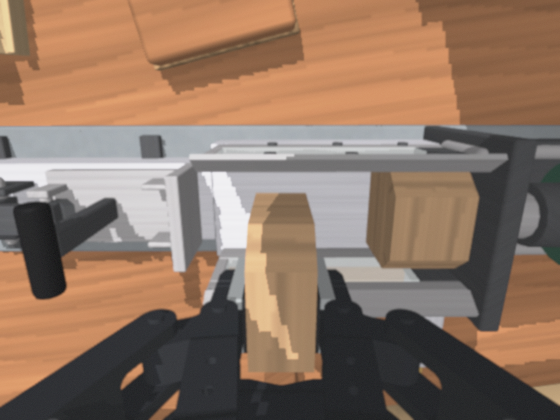

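```bash
python3 - <<'E'
from h import *
s=bot.sense(); r=Rq(s["tcp_rot"]); p=s["tcp_pos"]; ci=bot.camera_info("wrist"); print(s["clock"],p)
im=bot.snapshot("wrist"); g=cv2.cvtColor(im,cv2.COLOR_RGB2GRAY)
c=im[130:330,160:500]; cv2.imwrite("pics/w18z.png",cv2.resize(c,None,fx=2.3,fy=3,interpolation=cv2.INTER_CUBIC)[:,:,::-1])
# sub-pixel row gradients at columns in clear rail areas
for col in (350,355,395,455):
    prof=g[130:330,col-2:col+3].astype(float).mean(1); d=np.diff(prof); idx=[i for i in range(1,len(d)-1) if abs(d[i])>9 and abs(d[i])>=abs(d[i-1]) and abs(d[i])>=abs(d[i+1])]
    print(col,[(130.5+i,round(d[i])) for i in idx])
E
```

```text
20.4 [0.6512 0.0282 0.1574]
350 [(138.5, 11), (143.5, -15), (146.5, 18), (150.5, -39), (153.5, 18), (158.5, -10), (171.5, 22), (247.5, -27), (256.5, 29), (281.5, -34), (300.5, -11)]
355 [(139.5, 11), (143.5, -15), (146.5, 19), (151.5, -41), (153.5, 17), (158.5, -11), (171.5, 24), (247.5, -28), (256.5, 28), (281.5, -32), (302.5, -26)]
395 [(138.5, 9), (143.5, -12), (146.5, 19), (153.5, -16), (158.5, -10), (267.5, 28), (281.5, -33), (288.5, 10), (308.5, -31)]
455 [(141.5, 31), (149.5, -19), (153.5, 25), (159.5, -10), (259.5, -9), (267.5, -19), (280.5, 21)]
```

View pics/w18z.png

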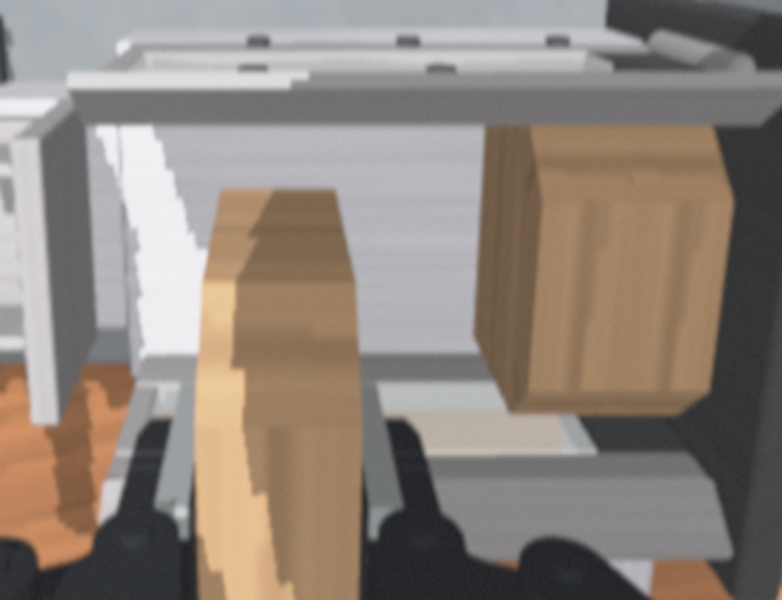

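```bash
python3 - <<'E'
from h import *
s=bot.sense(); r=Rq(s["tcp_rot"]); p=s["tcp_pos"]; ci=bot.camera_info("wrist")
def L(a,b,z): return r.inv().apply(p2w("wrist",(a,b),z,ci)-p)*1000
for a,b,z in ((350,158.5,.124),(350,171.5,.112),(395,281.5,.112),(430,315.5,.124),(430,196.7,.105),(430,260,.105),(277,196.5-3.5+30,p[2]+.0244),(277,130+424/3,p[2]+.0384),(175,182,.098),(173,270,.098),(365,213,.105)): print(a,b,L(a,b,z))
E
```

```text
350 158.5 [33.22   48.6576 35.4947]
350 171.5 [45.2419 39.8266 38.2779]
395 281.5 [ 45.4118 -26.761   69.1901]
430 315.5 [ 33.4565 -42.3237  87.3352]
430 196.7 [52.3017 23.916  86.6736]
430 260 [ 52.3971 -15.9397  91.707 ]
277 223.0 [-24.48    34.1328  -0.6321]
277 271.33333333333337 [-38.452   22.126   -0.5159]
175 182 [ 59.216   30.9273 -61.5495]
173 270 [ 59.3464 -26.2242 -67.8581]
365 213 [52.3075 14.0552 49.8698]
```

Emit:
{"api": "jog_arm", "payload": {
  "steps": [
    [0,0.018,0,0,0,0],
    [0.1,0.018,0,0,0,0],
    [0.25,0.018,0,0,0,0],
    [0.4,0.018,0,0,0,0],
    [0.5,0.018,0,0,0,0],
    [0.5,0.018,0,0,0,0]
  ]
}}

```text
clock: 21.05
tcp_pos: [0.6469, 0.0284, 0.1037]
tcp_rot: [0.537, -0.459, 0.539, 0.46]
force: [-0.9, 0.2, -0.3]
gripper_width: 0.0235
```

```bash
python3 - <<'E'
from h import *
s=bot.sense(); print(s["clock"],s["tcp_pos"],s["gripper_width"],s["force"],Rq(s["tcp_rot"]).as_matrix()[:,2])
im=bot.snapshot("wrist"); cv2.imwrite("pics/w19.png",im[:,:,::-1])
E
```

```text
21.05 [0.6469 0.0284 0.1037] 0.023465933006003754 [-0.855   0.243  -0.3282] [ 0.1561  0.9877 -0.0007]
```

View pics/w19.png

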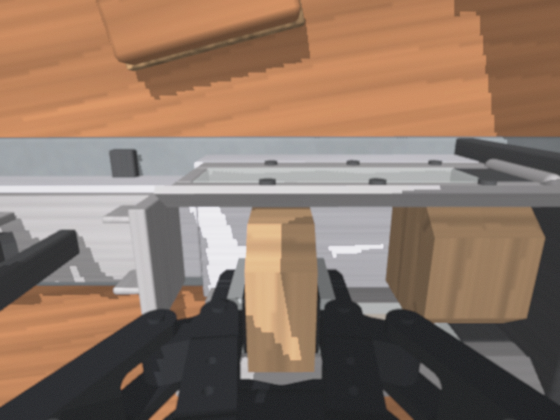

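Emit:
{"api": "jog_arm", "payload": {
  "steps": [
    [0,0,0,0,0,0],
    [0,0,0,0,0,0],
    [0,0,0,0,0,0]
  ]
}}

```text
clock: 21.4
tcp_pos: [0.649, 0.0285, 0.1066]
tcp_rot: [0.538, -0.46, 0.537, 0.459]
force: [0.4, 0.0, -0.2]
gripper_width: 0.0238
```

```bash
python3 - <<'E'
from h import *
s=bot.sense(); r=Rq(s["tcp_rot"]); p=s["tcp_pos"]; ci=bot.camera_info("wrist"); print(s["clock"],p,s["joint_vel"],s["force"])
im=bot.snapshot("wrist")
c=im[150:390,160:560]; cv2.imwrite("pics/w20z.png",cv2.resize(c,None,fx=2,fy=2.5,interpolation=cv2.INTER_CUBIC)[:,:,::-1])
g=cv2.cvtColor(im,cv2.COLOR_RGB2GRAY)
for col in (350,460,475,490):
    prof=g[150:400,col-2:col+3].astype(float).mean(1); d=np.diff(prof); idx=[i for i in range(1,len(d)-1) if abs(d[i])>9 and abs(d[i])>=abs(d[i-1]) and abs(d[i])>=abs(d[i+1])]
    print(col,[(150.5+i,round(d[i])) for i in idx])
E
```

```text
21.4 [0.649  0.0285 0.1066] [ 0.0005  0.0008 -0.004  -0.0007  0.0005 -0.0017] [ 0.3857  0.0126 -0.2077]
350 [(155.5, -38), (160.5, 25), (175.5, -11), (178.5, 21), (186.5, -41), (199.5, 26), (239.5, 28), (247.5, -29), (281.5, -26), (300.5, -17)]
460 [(151.5, 41), (157.5, -19), (163.5, -27), (166.5, 27), (185.5, -10), (310.5, -11), (315.5, -20), (334.5, 14), (340.5, -18)]
475 [(155.5, 30), (163.5, -29), (170.5, 10), (177.5, 18), (185.5, -10), (310.5, -10), (315.5, -21), (333.5, 15), (350.5, -22)]
490 [(153.5, 33), (163.5, -17), (177.5, 15), (185.5, -10), (315.5, -20), (333.5, 17), (360.5, -23)]
```

View pics/w20z.png

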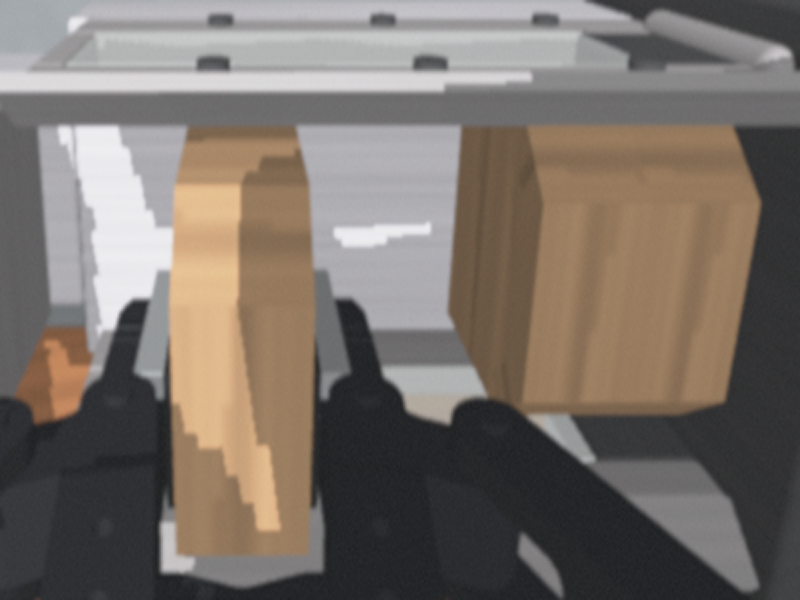

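```bash
python3 - <<'E'
from h import *
s=bot.sense(); r=Rq(s["tcp_rot"]); p=s["tcp_pos"]; ci=bot.camera_info("wrist")
def L(a,b,z): return r.inv().apply(p2w("wrist",(a,b),z,ci)-p)*1000
for a,b,z in ((475,231.2,.105),(475,310.6,.105),(475,315.5,.091),(280,150+303/2.5,p[2]+.0384),(280,150+183/2.5,p[2]+.0244),(350,186,.124),(350,199.5,.112)): print(a,b,L(a,b,z))
E
```

```text
475 231.2 [ 1.4232 21.4662 86.0956]
475 310.6 [  1.4644 -18.548   92.6945]
475 315.5 [ 15.4784 -30.5243 102.1094]
280 271.2 [-38.4219  22.1169   0.4673]
280 223.2 [-24.4337  34.0047   0.4363]
350 186 [-17.6141  46.0654  26.0372]
350 199.5 [-5.6052 37.7237 28.7912]
```

Emit:
{"api": "jog_arm", "payload": {
  "steps": [
    [0.08,0,0,0,0,0],
    [0.16,0,0,0,0,0],
    [0.24,0,0,0,0,0],
    [0.3,0,0,0,0,0],
    [0.34,0,0,0,0,0],
    [0.34,0,0,0,0,0],
    [0.34,0,0,0,0,0]
  ]
}}

```text
clock: 22.15
tcp_pos: [0.6485, 0.0285, 0.0718]
tcp_rot: [0.538, -0.459, 0.538, 0.459]
force: [0.6, 0.1, -0.6]
gripper_width: 0.0237
```

Emit:
{"api": "jog_arm", "payload": {
  "steps": [
    [0.02,0,0,0,0,0],
    [0.04,0,0,0,0,0],
    [0.04,0,0,0,0,0],
    [0.04,0,0,0,0,0]
  ]
}}

```text
clock: 22.55
tcp_pos: [0.6484, 0.0285, 0.0678]
tcp_rot: [0.538, -0.459, 0.538, 0.459]
force: [-0.3, 0.3, -0.9]
gripper_width: 0.0235
```

Emit:
{"api": "jog_arm", "payload": {
  "steps": [
    [0.01,0,0,0,0,0],
    [0.02,0,0,0,0,0],
    [0.02,0,0,0,0,0]
  ]
}}

```text
clock: 22.85
tcp_pos: [0.6486, 0.0285, 0.0667]
tcp_rot: [0.538, -0.459, 0.537, 0.459]
force: [-2.5, -0.6, 5.9]
gripper_width: 0.0236
```

Emit:
{"api": "jog_arm", "payload": {
  "steps": [
    [0,0,0,0,0,0],
    [0,0,0,0,0,0],
    [0,0,0,0,0,0]
  ],
  "grip": -0.1
}}

```text
clock: 23.15
tcp_pos: [0.6484, 0.0285, 0.0657]
tcp_rot: [0.538, -0.459, 0.538, 0.459]
force: [0.2, 0.1, 0.4]
gripper_width: 0.0385
```

```bash
python3 - <<'E'
from h import *
s=bot.sense(); print(s["clock"],s["tcp_pos"],s["gripper_width"],s["force"])
im=bot.snapshot("wrist"); cv2.imwrite("pics/w21.png",im[:,:,::-1])
E
```

```text
23.15 [0.6484 0.0285 0.0657] 0.0384579142706568 [0.2463 0.0681 0.3644]
```

View pics/w21.png

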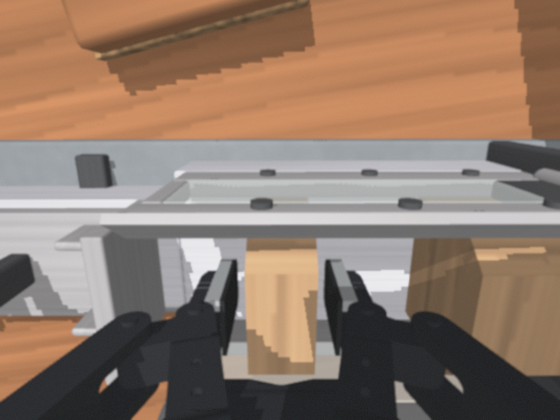

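Released cleanly, cleat standing between the open fingers. Retract straight up.

Emit:
{"api": "jog_arm", "payload": {
  "steps": [
    [-0.1,0,0,0,0,0],
    [-0.2,0,0,0,0,0],
    [-0.35,0,0,0,0,0],
    [-0.6,0,0,0,0,0],
    [-0.9,0,0,0,0,0],
    [-1,0,0,0,0,0],
    [-1,0,0,0,0,0]
  ]
}}

```text
clock: 23.9
tcp_pos: [0.6502, 0.0286, 0.1688]
tcp_rot: [0.539, -0.46, 0.536, 0.458]
force: [0.2, 0.5, -0.2]
gripper_width: 0.0384
```

Emit:
{"api": "jog_arm", "payload": {
  "steps": [
    [-0.3,0,0,0,0,0],
    [-0.5,0,0,0,0,0],
    [-0.5,0,0,0,0,0]
  ]
}}

```text
clock: 24.2
tcp_pos: [0.6497, 0.0286, 0.2178]
tcp_rot: [0.539, -0.46, 0.537, 0.459]
force: [-0.6, -0.7, -0.4]
gripper_width: 0.0385
```

```bash
python3 - <<'E'
from h import *
s=bot.sense(); print(s["clock"],s["tcp_pos"],s["gripper_width"],s["force"])
im=bot.snapshot("wrist"); cv2.imwrite("pics/w22.png",im[:,:,::-1])
for q in ("cleat","catch_pad"):
  for r in bot.landmark_of("wrist",q)[:3]: print(q,r["confidence"],c2w("wrist",r["centre"]))
print(rel((.612,-.204,.22),81))
E
```

```text
24.2 [0.6497 0.0286 0.2178] 0.038543968692355775 [-0.6292 -0.6882 -0.4253]
cleat 0.55 [0.6414 0.0259 0.0442]
catch_pad 0.69 [0.6549 0.1035 0.043 ]
(array([-0.0578, -0.0105, -2.3516]), array([ 0.0001, -0.0001, -0.0007]))
```

View pics/w22.png

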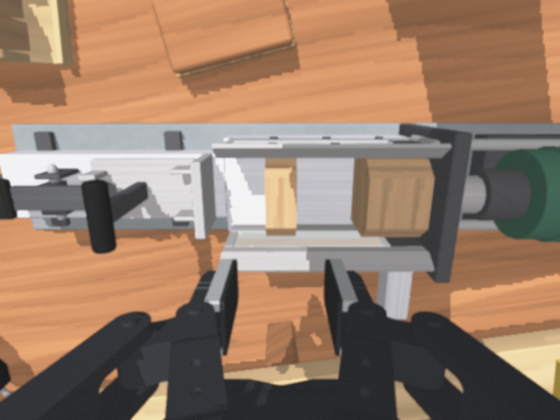

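Emit:
{"api": "jog_arm", "payload": {
  "steps": [
    [0,0,-0.4,0,0,0],
    [0,0,-0.8,0,0,0],
    [0,0,-1,0,0,0]
  ],
  "grip": -1
}}

```text
clock: 24.65
tcp_pos: [0.6312, -0.0726, 0.2137]
tcp_rot: [0.537, -0.458, 0.539, 0.46]
force: [0.5, 0.3, 0.6]
gripper_width: -0.0001
```

Emit:
{"api": "jog_arm", "payload": {
  "steps": [
    [0,0,-0.4,0,0,0],
    [0,0,-0.8,0,0,0],
    [0,0,-1,0,0,0]
  ]
}}

```text
clock: 24.95
tcp_pos: [0.6154, -0.1717, 0.2137]
tcp_rot: [0.537, -0.458, 0.539, 0.459]
force: [0.6, 0.4, -0.6]
gripper_width: 0.0004
```

Emit:
{"api": "jog_arm", "payload": {
  "steps": [
    [0,0,-0.33,0,0,0],
    [0.3,0,-0.33,0,0,0],
    [0.6,0,-0.33,0,0,0],
    [0.6,0,-0.33,0,0,0],
    [0.6,0,-0.33,0,0,0]
  ]
}}

```text
clock: 25.45
tcp_pos: [0.6108, -0.2012, 0.1545]
tcp_rot: [0.537, -0.458, 0.538, 0.46]
force: [-0.8, -0.2, 0.5]
gripper_width: 0.0001
```

```bash
python3 - <<'E'
from h import *
s=bot.sense(); print(s["clock"],s["tcp_pos"],s["gripper_width"],s["force"])
im=bot.snapshot("wrist"); cv2.imwrite("pics/w23.png",im[:,:,::-1])
for q in ("cleat","catch_pad"):
  for r in bot.landmark_of("wrist",q)[:3]: print(q,r["confidence"],c2w("wrist",r["centre"]))
print(rel((.611,-.202,.10),81))
E
```

```text
25.45 [ 0.6108 -0.2012  0.1545] 0.00010159688748863195 [-0.7979 -0.2009  0.5194]
catch_pad 0.86 [ 0.6151 -0.1973  0.0939]
(array([ 0.5731,  0.021 , -0.0063]), array([ 0.0003, -0.0001,  0.0007]))
```

View pics/w23.png

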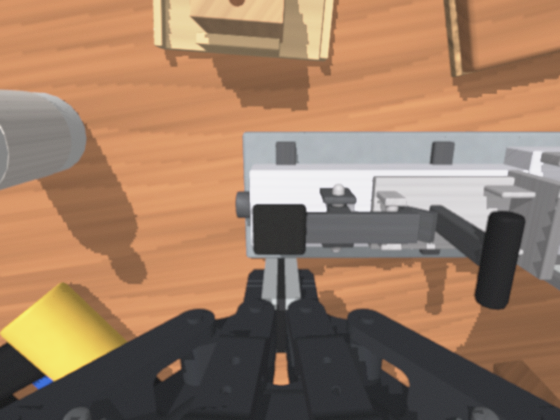

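```bash
python3 - <<'E'
from h import *
ci=bot.camera_info("wrist")
for p in ((254,206),(305,206),(305,254),(254,254),(280,229)): print(p2w("wrist",p,.092,ci))
print(bot.sense()["tcp_pos"])
E
```

```text
[ 0.5964 -0.2151  0.092 ]
[ 0.6013 -0.184   0.092 ]
[ 0.6333 -0.1883  0.092 ]
[ 0.6282 -0.2208  0.092 ]
[ 0.6138 -0.2016  0.092 ]
[ 0.6131 -0.2017  0.1573]
```

Emit:
{"api": "jog_arm", "payload": {
  "steps": [
    [0.3,0,0,0,0,0],
    [0.5,0,0,0,0,0],
    [0.6,0,0,0,0,0],
    [0.66,0,0,0,0,0],
    [0.7,0,0,0,0,0],
    [0.73,0,0,0,0,0],
    [0.76,0,0,0,0,0],
    [0.76,0,0,0,0,0]
  ]
}}

```text
clock: 26.4
tcp_pos: [0.6126, -0.2054, 0.0824]
tcp_rot: [0.537, -0.461, 0.539, 0.456]
force: [-5.4, -8.5, 7.4]
gripper_width: -0.0002
```

```bash
python3 - <<'E'
from h import *
s=bot.sense(); print(s["clock"],s["tcp_pos"],s["force"])
im=bot.snapshot("wrist"); cv2.imwrite("pics/w24.png",im[:,:,::-1])
E
```

```text
26.4 [ 0.6126 -0.2054  0.0824] [-5.4289 -8.5423  7.4233]
```

View pics/w24.png

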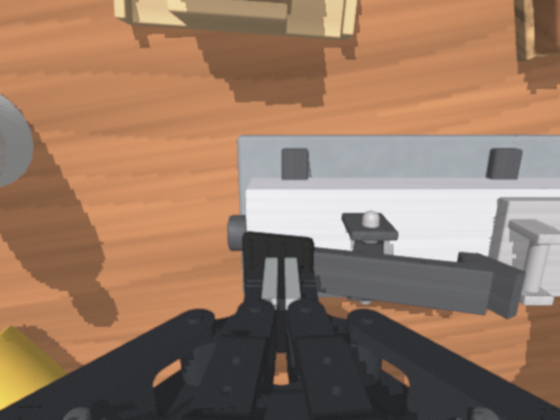

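Emit:
{"api": "jog_arm", "payload": {
  "steps": [
    [0,0,0,0,0,0],
    [0,0,0,0,0,0],
    [-0.2,0,0,0,0,0],
    [-0.5,0,0,0,0,0],
    [-0.9,0,0,0,0,0],
    [-1,0,0,0,0,0]
  ]
}}

```text
clock: 27.05
tcp_pos: [0.6153, -0.2026, 0.1864]
tcp_rot: [0.539, -0.462, 0.536, 0.457]
force: [0.5, -0.9, 0.7]
gripper_width: 0.0002
```

Emit:
{"api": "jog_arm", "payload": {
  "steps": [
    [-0.3,0,0.1,0,0,0],
    [-0.5,0,0.5,0,0,0],
    [-0.5,0,0.9,0,0,0],
    [-0.5,0,1,0,0,0],
    [-0.5,0,1,0,0,0]
  ]
}}

```text
clock: 27.55
tcp_pos: [0.6282, -0.1013, 0.2305]
tcp_rot: [0.537, -0.46, 0.537, 0.46]
force: [0.1, -0.2, -1.2]
gripper_width: -0.0
```

```bash
python3 - <<'E'
from h import *
s=bot.sense(); print(s["clock"],s["tcp_pos"],s["force"])
im=bot.snapshot("wrist"); cv2.imwrite("pics/w25.png",im[:,:,::-1])
for q in ("cleat","follower_handle","follower_face"):
  for r in bot.landmark_of("wrist",q)[:4]: print(q,r["confidence"],c2w("wrist",r["centre"]))
E
```

```text
27.55 [ 0.6282 -0.1013  0.2305] [ 0.1197 -0.2476 -1.1783]
follower_handle 0.67 [0.6425 0.0068 0.1316]
follower_face 0.61 [0.6525 0.0665 0.0725]
```

View pics/w25.png

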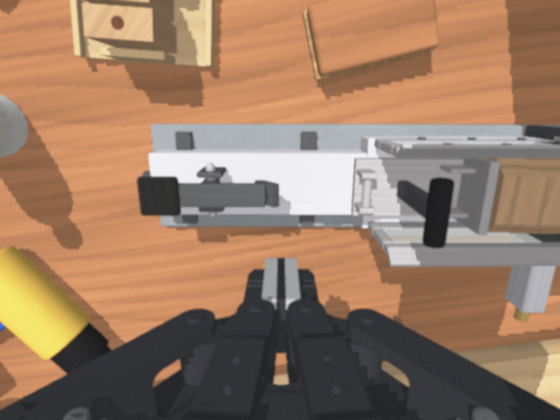

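Emit:
{"api": "jog_arm", "payload": {
  "steps": [
    [0,0,0.4,0,0,0],
    [0,0,0.8,0,0,0],
    [0,0,1,0,0,0],
    [0,0,1,0,0,0],
    [0,0,1,0,0,0]
  ]
}}

```text
clock: 28.25
tcp_pos: [0.6432, -0.0051, 0.2295]
tcp_rot: [0.537, -0.459, 0.538, 0.459]
force: [-0.4, -0.2, 0.1]
gripper_width: -0.0001
```

```bash
python3 - <<'E'
from h import *
s=bot.sense(); print(s["clock"],s["tcp_pos"],s["force"])
im=bot.snapshot("wrist"); cv2.imwrite("pics/w26.png",im[:,:,::-1])
ci=bot.camera_info("wrist")
c=im[130:290,200:480]; cv2.imwrite("pics/w26z.png",cv2.resize(c,None,fx=2.8,fy=3,interpolation=cv2.INTER_CUBIC)[:,:,::-1])
for q in ("cleat","follower_handle"):
  for r in bot.landmark_of("wrist",q)[:4]: print(q,r["confidence"],c2w("wrist",r["centre"]))
E
```

```text
28.25 [ 0.6432 -0.0051  0.2295] [-0.4042 -0.1832  0.0818]
cleat 0.85 [0.655  0.0781 0.0478]
cleat 0.43 [0.6495 0.033  0.0482]
follower_handle 0.9 [0.6457 0.0095 0.1382]
```

View pics/w26z.png

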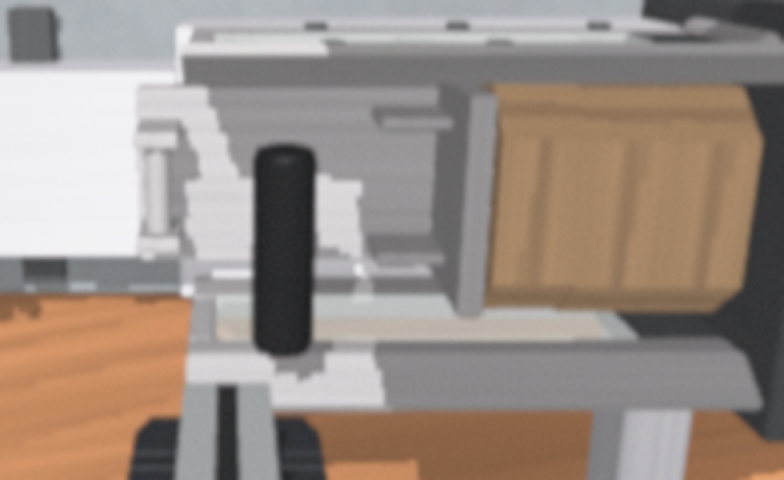

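```bash
python3 - <<'E'
from h import *
im=bot.snapshot("scene"); cv2.imwrite("pics/s27.png",cv2.resize(im[120:320,100:420],None,fx=2.4,fy=2.4,interpolation=cv2.INTER_CUBIC)[:,:,::-1])
s=bot.sense(); print(s["clock"],s["force"],np.abs(s["joint_vel"]).max())
E
```

```text
28.45 [-0.1608  0.287   0.0349] 0.005856656531161704
```

View pics/s27.png

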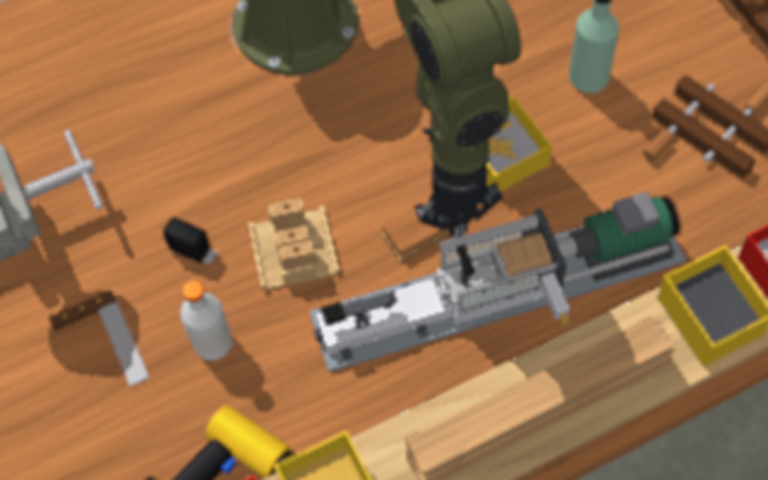

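Everything is in place: three blocks are still in the tray, three cleats stand in the track, and the follower is closed.

```bash
python3 -c "
from plant import bot
print(bot.hand_in())"
```

```text
the job is handed in; nothing more can be done
None
```

The feed track is topped up and the job was handed in at about 28.5 s of the 72 s allowed. `hand_in` gives no verdict.

**What I did**
1. Pulled the follower back about 131 mm by its T-handle and let go. The catch held it.
2. Lifted the bevelled cleat out of the tray by its ends and stood it on the bench. I did this because the fingers can't fit between the rails while holding the ends.
3. Gripped it again across its 24 mm thickness and lowered it into the track until it touched the floor with about 6 N. Then I released it.
4. Pressed the catch pad with shut fingers. The follower closed and pushed the new cleat up against the other two.

**Last checks**
- **Track:** the wrist picture shows three cleats upright and flush against each other, with the follower plate up against the third.
- **Follower:** the handle was found about 22–24 mm behind its starting place, which puts the follower at about 0.071 m against the expected 0.072 m.
- **Catch:** its pad looks back at rest in the picture, judged by eye only.
- **Robot:** measured force was near zero, the arm was still, and the fingers were clear above the track.
- **Bench:** by eye, the three square blocks and everything else are where they were.

**Disagreements:** the network's last look put the new cleat at the right place with confidence 0.85, and also reported a second cleat at 0.43 on what the picture shows is empty track. While I was lining up, rail-edge measurements from higher up disagreed with the cleat measurements by 1–3 mm. Close up they agreed to under 1 mm, and I used those.

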